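# Clamp the engraving handpiece: start the flange nut on its stud

### The arm

A 6-joint arm with a two-finger parallel gripper is mounted at the origin on a cart in front of the work surface, level with it; the furniture and walls round the work are solid. World frame = base frame: x ahead of the robot, y to its left, z up, the work surface at z = 0. Lengths are in m, angles in rad, forces in N, time in s.
With the tool pointing down it reaches from about 0.25 to 0.725 m from the base axis. Payload 4 kg.
Tool frame: the origin (TCP) lies at the very end of the fingers, on their centre line; the grasp point (between the pads) lies 19 mm behind it; z points along the fingers, y is the line along which they close (so a half turn about z gives the same grasp; the last joint's range is limited). The gripper opens to 85 mm and grips with 20 to 120 N. Pads are 22 mm wide; open, the fingers measure 114 mm over their backs; the gripper's body (76 mm by 85 mm) begins 54 mm behind the grasp point. The pads swing forward as they close: fully open they stand 13 mm farther back than shut.
Start: joints at [-1.187, 0.241, 0.005, 1.335, 0, 1.571], TCP at [0.187, -0.464, 0.231] pointing down, gripper open.
Joint ranges: [-2.72, 2.72], [-1.05, 1.87], [-1.09, 1.28], [-1.99, 2.15], [-1.42, 1.44], [-3.14, 3.14]. Speed limits (rad/s): [2.79, 2.79, 3.14, 3.14, 3.14, 3.14].

### API

Orientations are given as a unit quaternion [x, y, z, w].
In Python, from workcell import bot, vision, workorder, boxes_of gives the robot as it stands.
- The arm moves only by the tool send_rows, never from a script. Its argument "motion" is text: rows parted by semicolons, each of 5 numbers parted by spaces: the closure, from -1 (fully open) to 1 (shut), so that 0 is half open, then the shift along the tool's x, y, z in cm, then the turn about the tool's z in rad. In form: claw x y z twist; .... A call has 1 to 5 rows; each row is the pose to reach, as a shift and turn from the pose commanded when the call began, along the tool's axes at that moment; what a row does not reach only later rows make up. A row lasts 1/10 s, in which the tool goes at most 50 mm and 8.59 degrees, less where a joint would pass 70% of its speed; a pose out of reach is approached as far as the arm can. A call with a gripper value outside its range is refused whole. The fingers move at their own pace and stop on an object; the grip force is fixed at half the most. Time passes only in rows, so rows that repeat a pose let the fingers close. It gives the time, the measured TCP pose, the force, the opening and the grip force at its end, in the units of the state.
- bot.get_obs(): the state, without advancing time (a new reading comes with each control period).
- vision.camera(name): name is "side" or "top" or "wrist"; returns the picture (420x560x3 uint8, red, green, blue); there is no depth.
- vision.camera_model(name): a dict with "fov_y" (degrees; the focal length in pixels is half the picture's height over the tangent of half this angle, whatever the lens; pixels are square), "cx", "cy" (the principal point, pixels), "world_from_camera" (4x4, takes a point from camera to world coordinates); the wrist camera has in their place "hand_eye" (4x4, takes a point from camera to tool coordinates, whose origin is the TCP and whose axes are the flange's). Camera axes: x right, y down, z forward; pixel columns grow to the right and rows downward; lengths in m; the calibration is good to about 2 mm. A picture is of the moment at which its call begins: read the wrist's pose just before it. camera_model takes no time and is no camera call.
- workorder.job_done(): hands the job in; it is judged then, once.
Trained networks look in the newest picture that a camera, given by its name, has taken for a name from the list of things; names that differ only in an ending like _2 or _b are one class to them, and where a whole thing is asked for, a point or a joint stands for the part that bears it (a point fixed in the world has none). Each returns a list of dicts, best first, with "conf" (0 to 1); they miss things now and then, are a little off and sometimes report something else, mostly with a low value. They report only what shows in the picture. A call takes as long as a camera call. They do not tell look-alikes from the thing itself.
- boxes_of(camera, target): "rect" ([centre column, centre row, width, height] in pixels, round what is visible of it).
The state is a dict: "clock": time; "joint_pos": joint angles; "joint_vel": joint speeds; "tau": joint torques, N m; "eef_pos": TCP position; "tool_rot": TCP orientation; "ft_force": force on the tool from outside, world axes, zero at the start; "ft_torque": the same for the moment, N m; "grip_width": finger opening in m; "grasp_force": force on a finger pad.
Only numpy, scipy, OpenCV 4.12 (cv2) and the standard library are available. Lean on these libraries where they do the work, as an engineer would, in place of code of your own. Each camera call takes 0.05 s, during which the arm holds its last target. There are 200 camera calls.

### The job

Clamp the engraving handpiece in its bench holder: lay the loose strap over the stud so that it bridges level from the heel block to the handpiece, set the big flange nut on the stud and start its thread: unless it falls in by itself, back the nut off (anticlockwise from above) until it drops in. Then run it down clockwise until its flange lies flat on the strap, let go, and leave the other things on the table where they are.

Things in the scene. Friction and masses are not known exactly. Their poses are not given: they have to be found in the camera images.
- holder: Fixed bench holder: dark steel base plate 200 (its x) x 100 (y) x 16 mm (z), origin at the centre of its underside. It carries a heel block, the stud and the handpiece in saddles, in this order along +x. The strap belongs along x, underside at z = 40 mm on heel block and handpiece; strap and holder origins are then in line above one another and the strap's +x points like the holder's.
- heel_top (a point): Middle of the heel block's top: aluminium block 32 x 64 mm, top at holder z = 40 mm, at holder x = -74, y = 0.
- far_saddle (a point): Point on top of the handpiece, midway between its saddles (holder x = 62, y = 0, z = 40 mm): the strap's long end bears here. The handpiece is a 20 mm rod along holder y, y = -68 to +68, fixed in two aluminium saddles 38 mm long in x, 34 mm high, at y = -42 and +42.
- stud_axis (a point): Point on the axis of the upright fixed stud, at holder x = -26, y = 0, z = 54 mm: the height of the clamped strap's upper face, where the nut's underside must end. Axes as the holder's. The stud is 38 mm thick over its thread, right-hand, three-start: 30 mm down per full clockwise turn (seen from above).
- stud_tip (a point): Top of the stud's bevelled pilot tip, 26 mm thick (16 at the very top), holder z = 95 mm, on the stud's axis. Axes as the holder's.
- thread_end (a point): Stud axis at holder z = 85 mm, the level of three flat lands of 75 degrees that close the thread's end, with 45 degree notches between; how they are turned varies and is not told. The nut first rests here on its lugs, underside at z = 71 (75 on the teeth). A 4 mm stop tooth at each land's clockwise end jams clockwise turning. On an anticlockwise turn of up to 100 degrees the nut falls in.
- nut: Loose steel hex flange nut, 42 mm high, about 0.3 kg, standing on its flange. Origin at the centre of its underside, z up through the bore. Flange 74 mm across, 8 mm thick, at the bottom; above it, up to z = 42, a hexagon 54 mm across flats (a flat faces its +x, and every 60 degrees from there). Bore 41 mm, right through, 45 mm at the foot. Fingers 2 mm wider than the flats turn it like a spanner and let it sink.
- nut_lugs (a point): Centre of the bore at the level of its three inner lugs, 16 mm above the nut's underside; they are 4 mm thick, reach in to 14 mm from the axis, at 0, 120 and 240 degrees from the nut's x. At the notches the free nut falls 6 to 10 mm by its weight and can turn no further anticlockwise; from there about 120 degrees (80 to 150) clockwise screws it down onto the strap.
- strap: Loose flat aluminium strap, 170 (its x) x 60 (its y) x 14 mm, about 0.2 kg, lying flat on the table. Origin at the centre of its underside. One round hole of 44 mm, off centre at x = -26 mm, so that the part towards +x is the long end. It can be taken across its 60 mm width, e.g. at x = +24.
- strap_hole (a point): Centre of the strap's hole, on the underside (strap x = -26 mm).
- strap_long_end (a point): Point on the underside of the strap's long end (strap x = +62 mm) that belongs on the handpiece.
- ink_bottle_end: Bystander: square ink bottle with a black cap, 52 x 52 x 52 mm; origin at the centre of its underside. Leave it where it stands.
- vial_1: Bystander: slim ink vial with a pale cap, 27 mm wide, 78 mm high; origin at the centre of its underside. Leave it where it stands.
- nib_tin: Bystander: round green tin, 50 mm wide, 26 mm high; origin at the centre of its underside. Leave it where it stands.
- bulb_blower: Bystander: blue rubber bulb blower standing on its foot, 50 mm wide, 104 mm high; origin at the centre of its underside. Leave it where it stands.
- black_case: Bystander: small black zip case, 53 x 78 x 50 mm; origin at the centre of its underside. Leave it where it stands.
- pink_tub: Bystander: white tub with a pink lid, 68 mm wide, 36 mm high; origin at the centre of its underside. Leave it where it stands.
There are look-alikes about, which are no part of the job. What is shaped like the nut but green is not meant.

How it is judged:
On the way, in this order (a step that is already met when the one before it is completed fails the run):
1. the strap lies over the stud, level on heel block and handpiece, the nut not yet on the stud (horizontal distance between strap_hole and stud_axis below 0.005 m and z of strap_hole in the frame of holder between 0.037 and 0.0425 m and horizontal distance between strap_long_end and far_saddle below 0.016 m and angle between strap's own z axis and vertical below 0.05 rad and horizontal distance between nut and stud_axis above 0.06 m), for 0.2 s.
2. the nut is upright on the stud and its thread has dropped in, not yet run down (horizontal distance between nut and stud_axis below 0.004 m and angle between nut's own z axis and vertical below 0.12 rad and z of nut in the frame of holder between 0.0565 and 0.0675 m), for 0.2 s.
At the end, for the whole second after the job is handed in: Strap level on heel block and handpiece, hole within 5 mm of the stud's axis, long end within 16 mm of the handpiece's middle; nut upright on the stud (4 mm), screwed down until its flange lies on the strap (underside within 1.8 mm of the strap's seated top); all at rest (horizontal distance between strap_hole and stud_axis below 0.005 m and z of strap_hole in the frame of holder between 0.037 and 0.0425 m and horizontal distance between strap_long_end and far_saddle below 0.016 m and angle between each of strap, nut's own z axis and vertical below 0.05 rad and horizontal distance between nut and stud_axis below 0.004 m and z of nut in the frame of holder between 0.052 and 0.0558 m and linear speed of each of nut, strap below 0.01 m/s); the robot touches nothing.
It fails at once if a bystander is pushed more than 30 mm or knocked over (distance of any of ink_bottle_end, vial_1, nib_tin, bulb_blower, black_case, pink_tub from where it was at the start of the episode above 0.03 m or angle between any of ink_bottle_end, vial_1, nib_tin, bulb_blower, black_case, pink_tub's own z axis and vertical above 0.5 rad).
It fails at once if the nut is tipped over (angle between nut's own z axis and vertical above 0.7 rad).
It also fails if it takes over 72 s, if anything falls off the work surface, if the arm or the gripper's body presses on something with over 40 N, if the wrist force passes 120 N, or if a joint passes its speed limit or range.

## Working session

There is one attempt and no reset: what is moved stays moved. The work goes in short steps, Python scripts to look and compute and a tool call to move; the robot and the scene stay as the last step left them, time stands still between calls to the robot, and variables do not carry over. Pictures are saved under pics/ and viewed, at most 10 in all, crops included, and the job is handed in when it is done.

Besides the shell and the picture viewer there is one more tool, called after "Request:" as a command line: name --argument value ..., lists and objects as JSON in quotes. send_rows: Moves the arm, as the interface text tells. Its arguments: {"type":"object","properties":{"motion":{"type":"string"}},"required":["motion"]}

```bash
ls; mkdir -p pics; cat > h.py <<'E'
import numpy as np, cv2
from workcell import bot, vision, workorder, boxes_of
from scipy.spatial.transform import Rotation as R
def model(n,obs=None):
    m=vision.camera_model(n); f=210/np.tan(np.radians(m['fov_y'])/2)
    if n=='wrist':
        o=obs or bot.get_obs(); T=np.eye(4); T[:3,:3]=R.from_quat(o['tool_rot']).as_matrix(); T[:3,3]=o['eef_pos']
        W=T@np.array(m['hand_eye'])
    else: W=np.array(m['world_from_camera'])
    return f,m['cx'],m['cy'],W
def ray(M,u,v):
    f,cx,cy,W=M; d=W[:3,:3]@np.array([(u-cx)/f,(v-cy)/f,1]); return W[:3,3],d
def atz(M,u,v,z):
    o,d=ray(M,u,v); return o+d*(z-o[2])/d[2]
def proj(M,p):
    f,cx,cy,W=M; q=W[:3,:3].T@(np.asarray(p)-W[:3,3]); return np.array([cx+f*q[0]/q[2],cy+f*q[1]/q[2]])
def snap(n,fn):
    o=bot.get_obs(); im=vision.camera(n); cv2.imwrite(fn,im[:,:,::-1]); return im,model(n,o)
E
python3 - <<'E'
from h import *
np.set_printoptions(precision=4,suppress=True)
o=bot.get_obs(); print(o)
a=[]
for n in ['side','top']:
    im,M=snap(n,f'pics/{n}0.png'); a.append(im); print(n,M, vision.camera_model(n).keys())
    for t in ['nut','strap','holder']:
        print(t,[(np.round(d['rect']),round(d['conf'],2)) for d in boxes_of(n,t)[:4]])
j=np.vstack(a); cv2.imwrite('pics/both.png',cv2.resize(j,None,fx=.71,fy=.71)[:,:,::-1])
print(vision.camera_model('wrist'))
E
```

```text
pics
{'clock': 0.0, 'joint_pos': array([-1.187 ,  0.2414,  0.0037,  1.3352,  0.    ,  1.5708]), 'joint_vel': array([ 0.0012,  0.0019,  0.0008, -0.0014, -0.002 , -0.0005]), 'tau': array([ -0.0011, -37.2319,  25.2407,   0.0168,  -0.0001,  -0.    ]), 'eef_pos': array([ 0.187 , -0.463 ,  0.2304]), 'tool_rot': array([ 0.9816,  0.1907, -0.0002, -0.001 ]), 'ft_force': array([ 0.1023, -0.1329,  0.0036]), 'ft_torque': array([ 0.0046, -0.0062,  0.0176]), 'grasp_force': 0.0, 'grip_width': 0.08513088096377001}
side (np.float64(442.32181680785135), 280.89303804484604, 209.47334597584407, array([[-0.9925, -0.0697,  0.1007,  0.4957],
       [-0.1224,  0.5955, -0.794 ,  0.7255],
       [-0.0046, -0.8003, -0.5995,  0.7071],
       [ 0.    ,  0.    ,  0.    ,  1.    ]])) dict_keys(['fov_y', 'cx', 'cy', 'world_from_camera'])
nut [(array([347., 180.,  23.,  23.]), 0.8), (array([331., 203.,  26.,  26.]), 0.75)]
strap [(array([371., 224.,  23.,  30.]), 0.6), (array([348., 329.,  96.,  39.]), 0.57)]
holder [(array([287., 250.,  94.,  62.]), 0.59)]
top (np.float64(525.5533485293213), 281.18972329462144, 208.7988548442539, array([[-0.0217, -0.985 ,  0.1711,  0.3497],
       [-0.9998,  0.0206, -0.0085, -0.066 ],
       [ 0.0048, -0.1712, -0.9852,  1.5108],
       [ 0.    ,  0.    ,  0.    ,  1.    ]])) dict_keys(['fov_y', 'cx', 'cy', 'world_from_camera'])
nut [(array([332., 252.,  26.,  27.]), 0.9), (array([377., 266.,  23.,  26.]), 0.76)]
strap [(array([197., 271.,  34.,  64.]), 0.71), (array([274., 223.,  63.,  71.]), 0.62)]
holder [(array([270., 220.,  58.,  78.]), 0.61)]
{'fov_y': 68.92761015830416, 'cx': 280.19038989203494, 'cy': 203.4564986449464, 'hand_eye': array([[-0.0012, -0.9653, -0.2612,  0.064 ],
       [ 1.    , -0.0012, -0.    , -0.0009],
       [-0.0003, -0.2612,  0.9653, -0.1426],
       [ 0.    ,  0.    ,  0.    ,  1.    ]])}
```

View pics/top0.png

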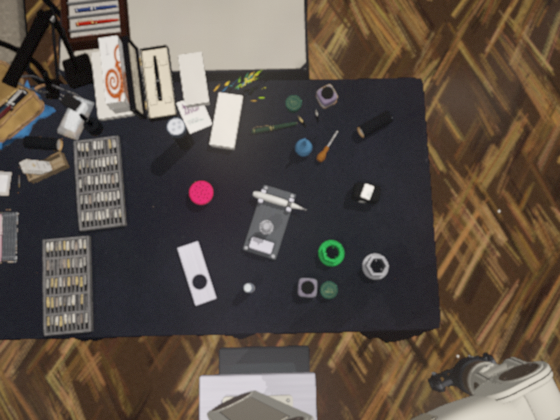

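View pics/side0.png

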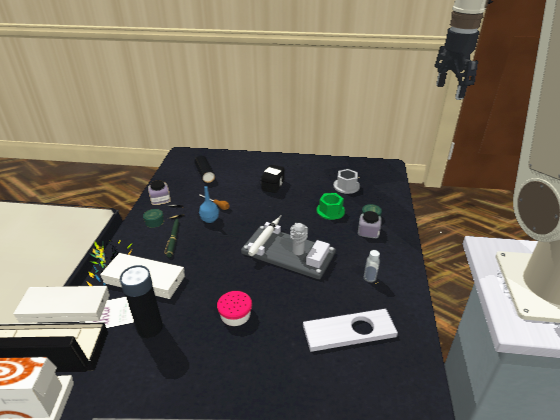

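The top view shows two nut shapes: steel-grey at (377,266) [side (347,180)] and green at (332,252) [side (331,203)]. Grey is the one meant, since green is excluded. The strap is white with a hole, at top (197,272). The holder is at top (270,222), with the heel at (263,243), the stud at (267,227) and the rod at (279,201).

```bash
python3 - <<'E'
from h import *
np.set_printoptions(precision=4,suppress=True)
T=model('top');S=model('side')
def tri(a,b):
    o1,d1=ray(T,*a);o2,d2=ray(S,*b); A=np.stack([d1,-d2],1); s=np.linalg.lstsq(A,o2-o1,rcond=None)[0]
    p,q=o1+s[0]*d1,o2+s[1]*d2; return (p+q)/2,np.linalg.norm(p-q)
print('nut',tri((375.5,265.5),(347,178)), atz(T,377,266,.02))
print('hole',tri((200,282.5),(362,325)),atz(T,200,282.5,.014))
im=cv2.imread('pics/top0.png')
def blob(x0,y0,x1,y1,th=150):
    g=(im[y0:y1,x0:x1].min(2)>th).astype(np.uint8); c=max(cv2.findContours(g,0,2)[0],key=cv2.contourArea)
    return cv2.minAreaRect(c.reshape(-1,2).astype(np.float32)+[x0,y0])
r=blob(165,235,230,312);c=cv2.boxPoints(r.__class__(r) if 0 else r); print(r)
P=np.array([atz(T,*k,.014) for k in c]);print(P,P.mean(0))
print('stud',tri((267,225.5),(300,226)),'heel',tri((263,243),(319,249)),'rod',atz(T,273,199,.03))
for t in ['ink_bottle_end','vial_1','nib_tin','bulb_blower','black_case','pink_tub']:
    print(t,[(np.round(d['rect']),round(d['conf'],2),atz(T,*d['rect'][:2],.02)[:2]) for d in boxes_of('top',t)[:3]])
x0=cv2.resize(im[230:300,310:410],None,fx=6,fy=6,interpolation=2);cv2.imwrite('pics/crop.png',x0)
E
```

```text
nut (array([ 0.4411, -0.3404,  0.0294]), np.float64(0.0028244238200605667)) [ 0.4388 -0.3462  0.02  ]
hole (array([0.4068, 0.155 , 0.0079]), np.float64(0.006101884671347223)) [0.4036 0.1546 0.014 ]Traceback (most recent call last):
  File "<stdin>", line 13, in <module>
  File "<stdin>", line 12, in blob
cv2.error: OpenCV(4.12.0) /io/opencv/modules/imgproc/src/convhull.cpp:143: error: (-215:Assertion failed) total >= 0 && (depth == CV_32F || depth == CV_32S) in function 'convexHull'
```

```bash
python3 - <<'E'
from h import *
np.set_printoptions(precision=4,suppress=True)
T=model('top');S=model('side')
def tri(a,b):
    o1,d1=ray(T,*a);o2,d2=ray(S,*b); A=np.stack([d1,-d2],1); s=np.linalg.lstsq(A,o2-o1,rcond=None)[0]
    p,q=o1+s[0]*d1,o2+s[1]*d2; return (p+q)/2,np.linalg.norm(p-q)
im=cv2.imread('pics/top0.png')
g=(im[235:312,165:230].min(2)>150).astype(np.uint8); c=max(cv2.findContours(g,0,2)[0],key=cv2.contourArea)
r=cv2.minAreaRect((c.reshape(-1,2)+[165,235]).astype(np.float32));print(r)
P=np.array([atz(T,*map(float,k),.014) for k in cv2.boxPoints(r)]);print(P,P.mean(0))
print('stud',tri((267,225.5),(300,226)),'heel',tri((263,243),(319,249)),'rod',atz(T,273,199,.03))
for t in ['ink_bottle_end','vial_1','nib_tin','bulb_blower','black_case','pink_tub']:
    d=boxes_of('top',t)[:2]
    print(t,[(np.round(e['rect']),round(e['conf'],2),atz(T,*e['rect'][:2],.02)[:2]) for e in d])
cv2.imwrite('pics/crop.png',cv2.resize(im[230:300,310:410],None,fx=6,fy=6,interpolation=2))
E
```

```text
((196.42831420898438, 272.842041015625), (60.92965316772461, 22.357091903686523), 72.29956817626953)
[[0.5047 0.222  0.014 ]
 [0.5229 0.1614 0.014 ]
 [0.3582 0.1086 0.014 ]
 [0.3407 0.1682 0.014 ]] [0.4316 0.165  0.014 ]
stud (array([ 0.5507, -0.0385,  0.0883]), np.float64(0.0012388331039323312)) heel (array([ 0.5069, -0.0252,  0.0367]), np.float64(0.004417417828283029)) rod [ 0.6359 -0.0559  0.03  ]
ink_bottle_end [(array([308., 287.,  22.,  17.]), 0.54, array([ 0.3851, -0.1495]))]
vial_1 [(array([251., 287.,   9.,  11.]), 0.49, array([0.388 , 0.0101]))]
nib_tin [(array([308., 286.,  20.,  22.]), 0.57, array([ 0.3874, -0.1488])), (array([329., 290.,  21.,  17.]), 0.49, array([ 0.375 , -0.2071]))]
bulb_blower [(array([202., 191.,  24.,  23.]), 0.68, array([0.6666, 0.15  ])), (array([303., 149.,  17.,  16.]), 0.51, array([ 0.7862, -0.1468]))]
black_case [(array([367., 191.,  27.,  22.]), 0.67, array([ 0.6546, -0.3283])), (array([276., 222.,  63.,  77.]), 0.29, array([ 0.5699, -0.0637]))]
pink_tub [(array([204., 192.,  25.,  25.]), 0.82, array([0.6626, 0.1448])), (array([273., 222.,  55.,  70.]), 0.19, array([ 0.5719, -0.054 ]))]
```

View pics/crop.png

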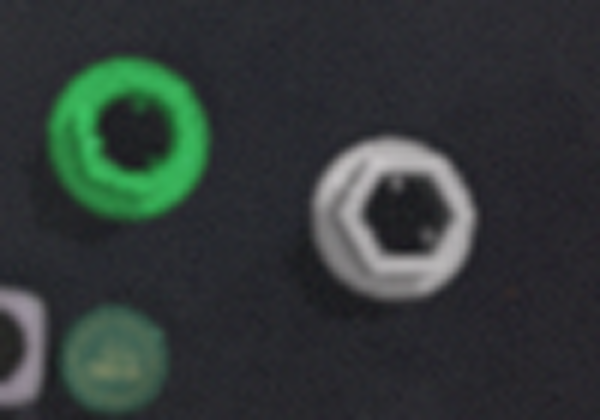

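The crop confirms it: a grey hex flange nut with inner lugs at about crop (395,218), and the green look-alike at (128,137). I'm moving off, with the wrist over the nut first.

Request:
send_rows --motion "-1 4.8 -1.3 0 0.1; -1 9.6 -2.6 0 0.1; -1 14.4 -4 0 0.1; -1 19.2 -5.3 0 0.1; -1 24 -6.6 0 0.1"

```text
clock: 1.2
eef_pos: [0.3864, -0.3113, 0.2316]
tool_rot: [0.99, 0.141, 0.0, 0.0]
ft_force: [0.6, -0.9, 0.3]
grip_width: 0.0855
grasp_force: 0.0
```

```bash
cat >> h.py <<'E'
def goto(p,yaw,pos=None,q=None):
    "shift in tool cm and twist to reach tcp p with tool-x yaw"
    o=bot.get_obs(); Rm=R.from_quat(o['tool_rot']).as_matrix(); d=Rm.T@(np.asarray(p)-o['eef_pos'])*100
    y=np.arctan2(Rm[1,0],Rm[0,0]); t=-(yaw-y); t=(t+np.pi)%(2*np.pi)-np.pi
    print('now',np.round(o['eef_pos'],4),'yaw',round(y,3),'j',np.round(o['joint_pos'],2),'t',round(o['clock'],2)); print('shift cm',np.round(d,2),'twist',round(t,3),'rows',max(np.linalg.norm(d)/5,abs(t)/.15))
E
python3 - <<'E'
from h import *
im,M=snap('wrist','pics/w1.png')
print(bot.get_obs())
print([(np.round(e['rect']),round(e['conf'],2),atz(M,*e['rect'][:2],.02)) for e in boxes_of('wrist','nut')])
goto([.50,-.06,.23],-.29)
E
```

```text
{'clock': 1.25, 'joint_pos': array([-0.66706314,  0.23450507, -0.00263961,  1.33142993,  0.00591554,
        2.18279788]), 'joint_vel': array([-0.09354762, -0.0148451 , -0.0248636 ,  0.00786823, -0.05710586,
       -0.18073175]), 'tau': array([ -3.19788963, -38.64773154,  23.47860754,   1.01940181,
        -1.27944343,   0.33799186]), 'eef_pos': array([ 0.39224184, -0.30659937,  0.23142964]), 'tool_rot': array([ 0.98937501,  0.14535163,  0.00291181, -0.00122627]), 'ft_force': array([3.18886668, 1.69367986, 1.37778977]), 'ft_torque': array([ 0.12618672, -0.25448778,  0.03201695]), 'grasp_force': 0.0, 'grip_width': 0.08603667080608926}
[(array([320., 140.,  64.,  61.]), 0.84, array([ 0.44009817, -0.34220178,  0.02      ])), (array([222.,  73.,  61.,  76.]), 0.57, array([ 0.47741418, -0.21904568,  0.02      ]))]
now [ 0.3893 -0.3089  0.2313] yaw 0.293 j [-0.67  0.23 -0.    1.33  0.    2.18] t 1.3
shift cm [ 17.78 -20.65   0.17] twist 0.583 rows 5.4489611463772984
```

View pics/w1.png

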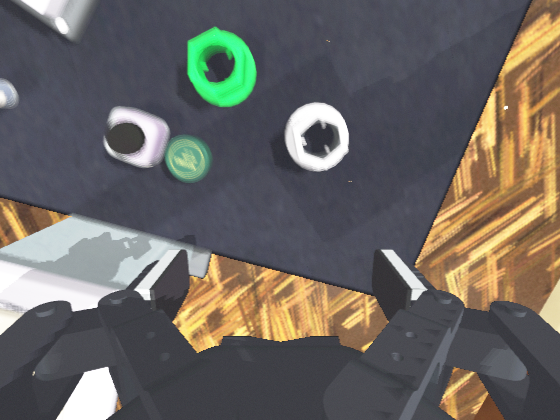

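The picture shows the grey nut at (318,137), green nut (222,67), ink bottle (137,138) and green tin (188,158). It matches the top-view estimate. Next I go to the holder, turned half round so that joint 6 has room.

Request:
send_rows --motion "-1 3.9 -2.5 -0.4 -0.15; -1 7.8 -5 -0.8 -0.3; -1 11.6 -7.6 -1.2 -0.45; -1 15.5 -10.1 -1.6 -0.6; -1 19.4 -12.6 -2 -0.75"

```text
clock: 1.8
eef_pos: [0.5367, -0.1364, 0.2516]
tool_rot: [0.868, 0.497, -0.0, 0.0]
ft_force: [0.7, -0.9, 0.7]
grip_width: 0.0855
grasp_force: 0.0
```

Request:
send_rows --motion "-1 3.0 0.5 0 -0.15; -1 6.0 1 0 -0.3; -1 9.1 1.6 0 -0.45; -1 9.1 1.6 0 -0.6; -1 9.1 1.6 0 -0.75"

```text
clock: 2.3
eef_pos: [0.5967, -0.0668, 0.2507]
tool_rot: [0.625, 0.781, -0.0, -0.0]
ft_force: [0.5, -0.6, -0.1]
grip_width: 0.0857
grasp_force: 0.0
```

Request:
send_rows --motion "-1 0 0 0 -0.15; -1 0 0 0 -0.3; -1 0 0 0 -0.45; -1 0 0 0 -0.6; -1 0 0 0 -0.75"

```text
clock: 2.8
eef_pos: [0.5961, -0.0681, 0.2512]
tool_rot: [0.297, 0.955, -0.0, -0.0]
ft_force: [0.1, -0.5, -0.3]
grip_width: 0.0855
grasp_force: 0.0
```

Request:
send_rows --motion "-1 0 0 0 -0.15; -1 0 0 0 -0.3; -1 0 0 0 -0.31; -1 0 0 0 -0.31; -1 0 0 0 -0.31"

```text
clock: 3.3
eef_pos: [0.5962, -0.0676, 0.2513]
tool_rot: [0.15, 0.989, -0.0, -0.0]
ft_force: [0.8, -0.2, 0.8]
grip_width: 0.0856
grasp_force: 0.0
```

```bash
python3 - <<'E'
from h import *
im,M=snap('wrist','pics/w2.png')
for p in [(.5485,-.0385,.095),(.5069,-.0252,.04)]: print(proj(M,p))
goto([.50,.165,.23],3.45)
E
```

```text
[295.24653389 135.8875    ]
[293.75246826  92.67673352]
now [ 0.5963 -0.0675  0.2513] yaw 2.842 j [-0.11  0.44  0.34  1.47 -0.    0.19] t 3.35
shift cm [16.06 19.37  2.13] twist -0.608 rows 5.05074868302882
```

View pics/w2.png

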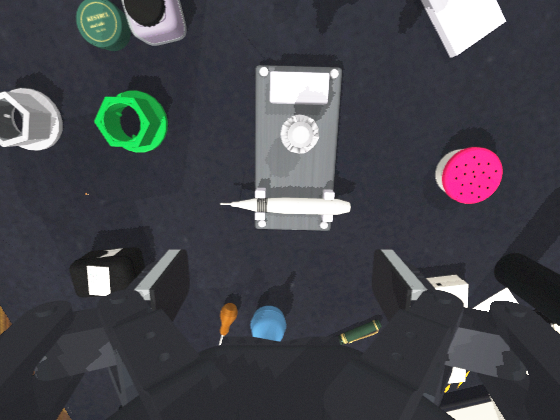

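The picture shows the holder clearly: heel top (299,87), stud tip (300,133), rod along row ~206, plate corners (255,67), (341,67), (332,231) and (257,231). The strap is at upper right. I move over the strap and measure both.

Request:
send_rows --motion "-1 2.8 3.8 0.8 -0.12; -1 5.6 7.7 1.7 -0.24; -1 8.4 11.6 2.6 -0.36; -1 11.2 15.4 3.5 -0.48; -1 14 19.2 4.4 -0.6"

```text
clock: 3.85
eef_pos: [0.5181, 0.1589, 0.2072]
tool_rot: [-0.152, 0.988, 0.0, 0.0]
ft_force: [1.0, 0.7, -0.8]
grip_width: 0.0854
grasp_force: 0.0
```

Request:
send_rows --motion "-1 1 3 0.5 0; -1 1 3 0.5 0; -1 1 3 0.5 0"

```text
clock: 4.15
eef_pos: [0.5, 0.1836, 0.2024]
tool_rot: [-0.151, 0.989, -0.0, 0.0]
ft_force: [0.6, 0.5, 0.2]
grip_width: 0.0852
grasp_force: 0.0
```

```bash
cat >> h.py <<'E'
def blob(im,x0,y0,x1,y1,th):
    g=(im[y0:y1,x0:x1].min(2)>th).astype(np.uint8); cs=cv2.findContours(g,cv2.RETR_CCOMP,cv2.CHAIN_APPROX_NONE)
    return g,[(c.reshape(-1,2)+[x0,y0]).astype(np.float32) for c in cs[0]],cs[1]
E
python3 - <<'E'
from h import *
np.set_printoptions(precision=4,suppress=True)
o={'eef_pos':np.array([.5963,-.0675,.2513]),'tool_rot':[np.cos(2.842/2),np.sin(2.842/2),0,0]}
M=model('wrist',o); im=cv2.imread('pics/w2.png')
g,cs,_=blob(im,262,62,336,112,200); c=max(cs,key=cv2.contourArea); r=cv2.minAreaRect(c); print('heel',r)
P=np.array([atz(M,*map(float,k),.04) for k in cv2.boxPoints(r)]); print(P,P.mean(0))
L=[]
gray=cv2.cvtColor(im,6); 
# plate long edges: strongest gradient per row
gx=np.abs(cv2.Sobel(cv2.GaussianBlur(gray,(3,3),0),cv2.CV_32F,1,0))
for a,b in [(248,266),(328,348)]:
    rows=np.arange(110,190); cols=a+gx[110:190,a:b].argmax(1); 
    v=cv2.fitLine(np.stack([cols,rows],1).astype(np.float32),cv2.DIST_HUBER,0,.01,.01).ravel()
    q=[atz(M,v[2]+v[0]*s,v[3]+v[1]*s,.016)[:2] for s in (-40,40)]; d=q[0]-q[1]; L.append(q); print(v,q,np.arctan2(d[1],d[0]))
for th in (150,180,210):
    g,cs,_=blob(im,278,110,322,158,th); c=max(cs,key=cv2.contourArea); e=cv2.minEnclosingCircle(c); print('stud',e,cv2.minAreaRect(c),atz(M,*e[0],.085))
im2,M2=snap('wrist','pics/w3.png')
goto([.4545,.172,.1],3.45)
for th in (120,150):
    g,cs,h=blob(im2[:,:,::-1],60,0,500,250,th); c=max(cs,key=cv2.contourArea); r=cv2.minAreaRect(c)
    P=np.array([atz(M2,*map(float,k),.014) for k in cv2.boxPoints(r)]); print(r,P,P.mean(0))
E
```

```text
heel ((298.8085632324219, 87.50907897949219), (58.504112243652344, 31.662776947021484), 1.6846843957901)
[[ 0.5091 -0.0526  0.04  ]
 [ 0.4786 -0.0418  0.04  ]
 [ 0.4989  0.0177  0.04  ]
 [ 0.5299  0.0084  0.04  ]] [ 0.5041 -0.0171  0.04  ]
[ -0.    1.  255.  148.9] [array([ 0.5094, -0.0711]), array([ 0.6011, -0.1017])] 2.81960162677536
[  0.0706  -0.9975 335.35   149.5   ] [array([ 0.6307, -0.0084]), array([0.5393, 0.0225])] -0.3258069934216727
stud ((299.306640625, 133.56646728515625), 19.99234962463379) ((299.5, 134.0), (38.0, 39.0), 90.0) [ 0.5486 -0.0324  0.085 ]
stud ((299.3723449707031, 133.8829803466797), 19.534658432006836) ((299.0, 134.0), (38.0, 38.0), 90.0) [ 0.5489 -0.0324  0.085 ]
stud ((299.3129577636719, 133.5647430419922), 19.31570816040039) ((299.5, 133.5), (37.0, 37.0), 90.0) [ 0.5486 -0.0324  0.085 ]
now [0.5007 0.1829 0.2026] yaw -2.84 j [ 0.35  0.32  0.04  1.29 -0.    0.05] t 4.2
shift cm [ 4.74  0.33 10.26] twist -0.007 rows 2.2613736738761308
((283.5, 112.0), (170.0, 61.0), 90.0) [[0.3588 0.1124 0.014 ]
 [0.3412 0.1689 0.014 ]
 [0.5018 0.2241 0.014 ]
 [0.522  0.1593 0.014 ]] [0.4309 0.1662 0.014 ]
((283.4999694824219, 111.99998474121094), (169.99996948242188, 60.99999237060547), 90.0) [[0.3588 0.1124 0.014 ]
 [0.3412 0.1689 0.014 ]
 [0.5018 0.2241 0.014 ]
 [0.522  0.1593 0.014 ]] [0.4309 0.1662 0.014 ]
```

View pics/w3.png

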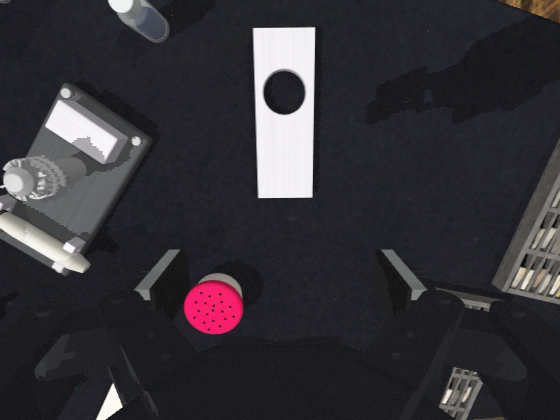

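The strap lies at (284,112) with its hole at (284,92), toward the robot, and the pink tub is at (214,305). The strap's corners are (253,28), (315,28), (313,198) and (258,198).

```bash
python3 - <<'E'
from h import *
np.set_printoptions(precision=4,suppress=True)
o=bot.get_obs(); M=model('wrist',o); im=cv2.imread('pics/w3.png')
g,cs,h=blob(im,200,10,360,215,120); c=max(cs,key=cv2.contourArea)
C=cv2.approxPolyDP(c,8,True).reshape(-1,2); print(C)
W=np.array([atz(M,*map(float,k),.014) for k in C]);print(W,W.mean(0))
hc=[k for k,hh in zip(cs,h[0]) if hh[3]>=0 and cv2.contourArea(k)>500]
e=cv2.fitEllipse(hc[0]); print('hole',e,atz(M,*e[0],.010))
i=np.argsort(C[:,1]); far,near=W[i[:2]].mean(0),W[i[2:]].mean(0); d=near-far; a=np.arctan2(d[1],d[0]); print('yaw',a,np.linalg.norm(d))
c=(far+near)/2; g=c+24e-3*np.array([np.cos(a),np.sin(a),0]); print(c,g)
goto([g[0],g[1],.05],a+np.pi)
E
```

```text
[[314.  27.]
 [253.  28.]
 [258. 197.]
 [312. 196.]]
[[0.3419 0.1686 0.014 ]
 [0.3603 0.1122 0.014 ]
 [0.5212 0.1639 0.014 ]
 [0.5023 0.221  0.014 ]] [0.4314 0.1664 0.014 ]
hole ((283.7152404785156, 91.92962646484375), (42.55623245239258, 45.40669631958008), 172.18458557128906) [0.407  0.1582 0.01  ]
yaw 0.31335489837000874 0.1688759814867943
[0.4314 0.1664 0.014 ] [0.4542 0.1738 0.014 ]
now [0.5007 0.1829 0.2026] yaw -2.84 j [ 0.35  0.32  0.04  1.29 -0.    0.05] t 4.2
shift cm [ 4.72  0.52 15.26] twist -0.012 rows 3.195938421743389
```

Request:
send_rows --motion "-1 2 0.2 4.4 -0.012; -1 4.7 0.5 8.5 -0.012; -1 4.7 0.5 13 -0.012; -1 4.7 0.5 16.5 -0.012; -1 4.7 0.5 18.5 -0.012"

```text
clock: 4.7
eef_pos: [0.4531, 0.1717, 0.0149]
tool_rot: [-0.155, 0.988, -0.0, -0.002]
ft_force: [-0.6, -1.2, 0.1]
grip_width: 0.0856
grasp_force: 0.0
```

Request:
send_rows --motion "-1 0 0 1.2 0; -1 0 0 2.2 0; -1 0 0 2.2 0; 0 0 0 2.2 0; 0.5 0 0 2.2 0"

```text
clock: 5.2
eef_pos: [0.4552, 0.1742, -0.0035]
tool_rot: [-0.156, 0.988, 0.0, 0.001]
ft_force: [-2.6, -0.0, 37.0]
grip_width: 0.0592
grasp_force: 33.6
```

Request:
send_rows --motion "1 0 0 0 0; 1 0 0 0 0; 1 0 0 0 0; 1 0 0 0 0; 1 0 0 0 0"

```text
clock: 5.7
eef_pos: [0.4554, 0.1743, -0.0032]
tool_rot: [-0.156, 0.988, 0.0, 0.002]
ft_force: [-0.4, -0.5, 5.8]
grip_width: 0.0583
grasp_force: 65.6
```

Request:
send_rows --motion "1 0 0 -2 0; 1 0 0 -5 0; 1 0 0 -9 0; 1 0 0 -13 0; 1 0 0 -15 0"

```text
clock: 6.2
eef_pos: [0.4555, 0.1745, 0.1491]
tool_rot: [-0.157, 0.988, 0.001, 0.003]
ft_force: [0.3, 0.1, -1.7]
grip_width: 0.0583
grasp_force: 65.3
```

Request:
send_rows --motion "1 0 0 0 0; 1 0 0 0 0"

```text
clock: 6.4
eef_pos: [0.4537, 0.1738, 0.145]
tool_rot: [-0.157, 0.988, 0.0, 0.0]
ft_force: [0.3, -0.4, -2.2]
grip_width: 0.0584
grasp_force: 65.2
```

```bash
python3 - <<'E'
from h import *
np.set_printoptions(precision=4,suppress=True)
im,M=snap('wrist','pics/w4.png'); o=bot.get_obs(); print(o['eef_pos'],o['tool_rot'],o['ft_force'],o['grip_width'],o['joint_pos'])
print([(np.round(e['rect']),round(e['conf'],2)) for e in boxes_of('wrist','strap')])
goto([.549,-.0325,.16],np.pi-.327)
E
```

```text
[0.4529 0.1735 0.144 ] [-0.1565  0.9877 -0.0002 -0.0011] [-0.0217  0.5962 -2.0883] 0.058808526498555364 [ 0.3657  0.2706 -0.1908  1.1116  0.      0.0514]
[(array([283., 173., 165., 345.]), 0.95)]
now [0.4526 0.1733 0.1436] yaw -2.827 j [ 0.37  0.27 -0.19  1.11 -0.    0.05] t 6.5
shift cm [ -2.8  -22.55  -1.65] twist 0.641 rows 4.557320902687012
```

View pics/w4.png

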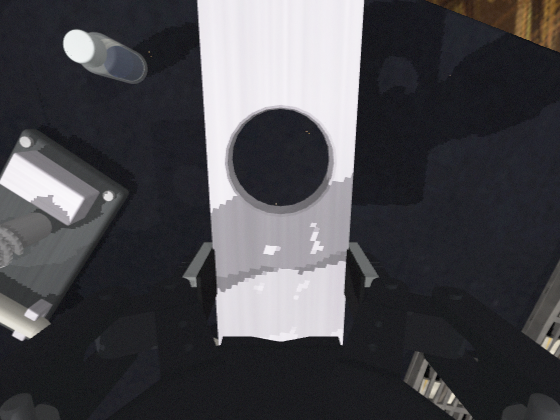

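The strap is held straight and centred, hole at (280,158): 49.5 mm ahead of the TCP, underside about 3 mm above TCP level. I carry it over the stud.

```bash
python3 - <<'E'
from h import *
goto([.5959,-.0484,.145],np.pi-.327)
E
```

```text
now [0.4526 0.1733 0.1436] yaw -2.827 j [ 0.37  0.27 -0.19  1.11 -0.    0.05] t 6.5
shift cm [ -6.77 -25.52  -0.16] twist 0.641 rows 5.279950660511143
```

Request:
send_rows --motion "1 -0.9 -3.4 0 0.08; 1 -2.2 -8.2 0 0.2; 1 -3.5 -13 0 0.33; 1 -4.7 -17.8 0 0.46; 1 -6 -22.5 0 0.59"

```text
clock: 7.0
eef_pos: [0.58, -0.0234, 0.1429]
tool_rot: [0.14, 0.99, -0.0, -0.002]
ft_force: [0.4, 0.3, -1.9]
grip_width: 0.0588
grasp_force: 65.2
```

```bash
python3 - <<'E'
from h import *
goto([.5959,-.0484,.145],np.pi-.327)
E
```

```text
now [ 0.58   -0.0234  0.1429] yaw 2.86 j [-0.04  0.45  0.07  1.2   0.    0.24] t 7.0
shift cm [-2.22 -1.97 -0.22] twist 0.046 rows 0.5942254083405314
```

Request:
send_rows --motion "1 -1.2 -1 0 0.05; 1 -2.3 -2 0 0.05; 1 -2.3 -2 0 0.05; 1 -2.3 -2 0 0.05; 1 -2.3 -2 0 0.05"

```text
clock: 7.5
eef_pos: [0.5964, -0.0456, 0.1451]
tool_rot: [0.161, 0.987, 0.0, -0.001]
ft_force: [-0.1, 0.8, -1.1]
grip_width: 0.0583
grasp_force: 65.3
```

```bash
python3 - <<'E'
from h import *
im,M=snap('wrist','pics/w5.png'); goto([.5959,-.0484,.145],np.pi-.327)
print(proj(M,[.549,-.0325,.095]),proj(M,[.549,-.0325,.085]))
g,cs,h=blob(im,100,0,460,260,170)
for c in cs:
    if cv2.contourArea(c)>300: print(cv2.contourArea(c),cv2.boundingRect(c),cv2.fitEllipse(c))
cv2.imwrite('pics/w5c.png',cv2.resize(im[60:260,180:380,::-1],None,fx=3,fy=3))
E
```

```text
now [ 0.5966 -0.0456  0.1453] yaw 2.818 j [-0.08  0.48  0.13  1.22  0.    0.25] t 7.55
shift cm [-0.03 -0.29  0.03] twist 0.004 rows 0.057774697494878104
[276.94413666 152.02393336] [277.11900182 150.57630319]
3891.0 (230, 210, 122, 50) ((302.49102783203125, 238.9034881591797), (48.5237922668457, 123.02040100097656), 80.75527954101562)
20121.0 (198, 0, 165, 260) ((277.7295837402344, 102.42330932617188), (154.44509887695312, 315.1605224609375), 1.950730323791504)
```

View pics/w5c.png

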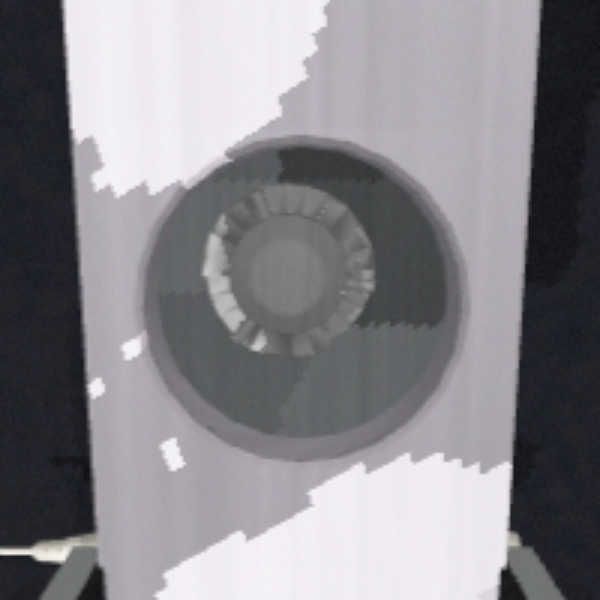

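The crop shows the stud tip at crop (287,275), so picture (275.7,151.7), within the hole centred at (281,159). That matches the prediction to about 1 px. I correct by 3 mm in y and lower.

Request:
send_rows --motion "1 0 -0.3 0 0; 1 0 -0.3 0 0; 1 0 -0.3 1.5 0; 1 0 -0.3 3 0; 1 0 -0.3 4.5 0"

```text
clock: 8.05
eef_pos: [0.5964, -0.0498, 0.1003]
tool_rot: [0.162, 0.987, 0.0, 0.0]
ft_force: [0.1, -0.1, -1.4]
grip_width: 0.0589
grasp_force: 65.3
```

Request:
send_rows --motion "1 0 0 1.5 0; 1 0 0 3 0; 1 0 0 4.5 0; 1 0 0 5 0; 1 0 0 5.4 0"

```text
clock: 8.55
eef_pos: [0.5961, -0.0498, 0.0461]
tool_rot: [0.162, 0.987, -0.0, -0.0]
ft_force: [0.0, -0.5, -1.6]
grip_width: 0.0581
grasp_force: 65.2
```

```bash
python3 - <<'E'
from h import *
im,M=snap('wrist','pics/w6.png'); goto([.5959,-.0484,.0367],np.pi-.327); print(bot.get_obs()['ft_force'])
E
```

```text
now [ 0.5961 -0.0499  0.0458] yaw 2.816 j [-0.08  0.57 -0.01  1.    0.    0.24] t 8.6
shift cm [0.07 0.13 0.91] twist 0.001 rows 0.18498937270804844
[-0.47537481 -0.41326501 -1.6963936 ]
```

Request:
send_rows --motion "1 0 0 0.4 0; 1 0 0 0.7 0; 1 0 0 0.9 0; 1 0 0 0.9 0; 1 0 0 0.9 0"

```text
clock: 9.1
eef_pos: [0.5964, -0.05, 0.0374]
tool_rot: [0.162, 0.987, 0.0, 0.0]
ft_force: [0.6, -0.4, -1.2]
grip_width: 0.0583
grasp_force: 65.2
```

```bash
python3 - <<'E'
from h import *
im,M=snap('wrist','pics/w7.png'); goto([.5959,-.0484,.0367],np.pi-.327); print(bot.get_obs()['ft_force'])
cv2.imwrite('pics/w7c.png',cv2.resize(im[60:260,180:380,::-1],None,fx=3,fy=3))
E
```

```text
now [ 0.5965 -0.05    0.0375] yaw 2.816 j [-0.08  0.58 -0.01  0.98 -0.    0.24] t 9.15
shift cm [0.1  0.14 0.08] twist 0.001 rows 0.038123894155686414
[ 0.14857782 -0.85883598 -0.5660302 ]
```

View pics/w7c.png

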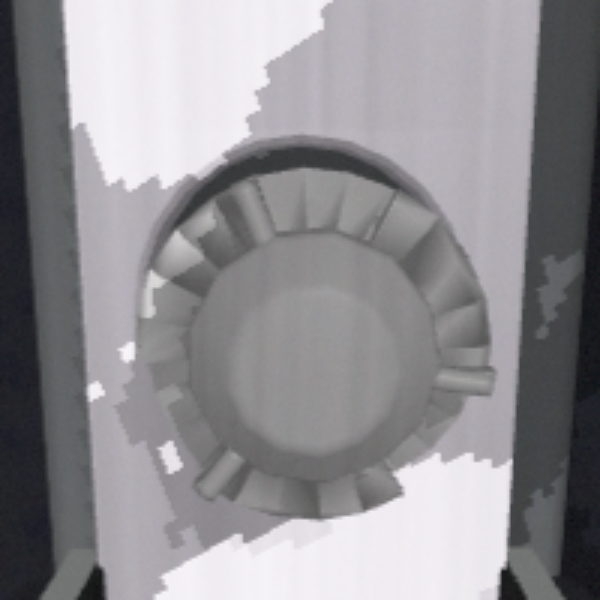

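The crop shows the stud standing in the hole. The tip centre is at about crop (315,365), picture (285,181.5), slightly low and right of centred, so I compute the offset.

```bash
python3 - <<'E'
from h import *
np.set_printoptions(precision=4,suppress=True)
m=vision.camera_model('wrist');print(m['hand_eye']);f=210/np.tan(np.radians(m['fov_y'])/2);H=np.array(m['hand_eye'])
Mt=(f,m['cx'],m['cy'],H)   # tool frame
print(f, proj(Mt,[.0495,-.0005,.05]))
print('hole top in tool', atz(Mt,281.3,159,-.0173), atz(Mt,280,158,-.0173))
print('stud w5',atz(Mt,275.7,151.7,.145-.095),'now',atz(Mt,285.2,181.5,.0375-.095))
for k in (4,5,7):
    g=cv2.imread(f'pics/w{k}.png'); print(k,g.shape)
E
```

```text
[[-0.0012 -0.966  -0.2586  0.0674]
 [ 1.     -0.0008 -0.0015 -0.0004]
 [ 0.0013 -0.2586  0.966  -0.1426]
 [ 0.      0.      0.      1.    ]]
305.9657886261493 [280.3868 151.273 ]
hole top in tool [ 0.0526 -0.0001 -0.0173] [ 0.053  -0.0006 -0.0173]
stud w5 [ 0.0492 -0.0034  0.05  ] now [ 0.051   0.0009 -0.0575]
4 (420, 560, 3)
5 (420, 560, 3)
7 (420, 560, 3)
```

Request:
send_rows --motion "1 -0.15 0.1 0 0; 1 -0.15 0.1 0.1 0; 1 -0.15 0.1 0.2 0; 1 -0.15 0.1 0.2 0"

```text
clock: 9.55
eef_pos: [0.5987, -0.0495, 0.0369]
tool_rot: [0.162, 0.987, 0.0, 0.001]
ft_force: [-1.3, 0.7, 6.0]
grip_width: 0.0586
grasp_force: 66.1
```

Request:
send_rows --motion "0.4 0 0 0 0; -0.3 0 0 0 0; -1 0 0 0 0; -1 0 0 0 0; -1 0 0 0 0"

```text
clock: 10.05
eef_pos: [0.5981, -0.0495, 0.0352]
tool_rot: [0.162, 0.987, 0.0, 0.0]
ft_force: [0.1, 0.3, -0.0]
grip_width: 0.0853
grasp_force: 0.0
```

Request:
send_rows --motion "-1 0 0 -1 0; -1 0 0 -4 0; -1 0 0 -8 0; -1 0 0 -13 0; -1 0 0 -18 0"

```text
clock: 10.55
eef_pos: [0.5975, -0.0495, 0.2174]
tool_rot: [0.162, 0.987, -0.0, -0.0]
ft_force: [0.8, -1.3, 0.9]
grip_width: 0.0853
grasp_force: 0.0
```

Request:
send_rows --motion "-1 0 0 -2 0; -1 0 0 -2 0"

```text
clock: 10.75
eef_pos: [0.6005, -0.0497, 0.2412]
tool_rot: [0.162, 0.987, 0.0, 0.005]
ft_force: [0.7, 0.3, -0.0]
grip_width: 0.0858
grasp_force: 0.0
```

```bash
python3 - <<'E'
from h import *
im,M=snap('wrist','pics/w8.png'); goto([.45,-.28,.25],np.pi-.327)
cv2.imwrite('pics/w8c.png',cv2.resize(im[:300,150:450,::-1],None,fx=2,fy=2))
E
```

```text
now [ 0.5992 -0.0496  0.2381] yaw 2.816 j [-0.08  0.44  0.31  1.43  0.    0.24] t 10.8
shift cm [  6.76 -26.6   -1.26] twist 0.001 rows 5.4943786642936825
```

View pics/w8c.png

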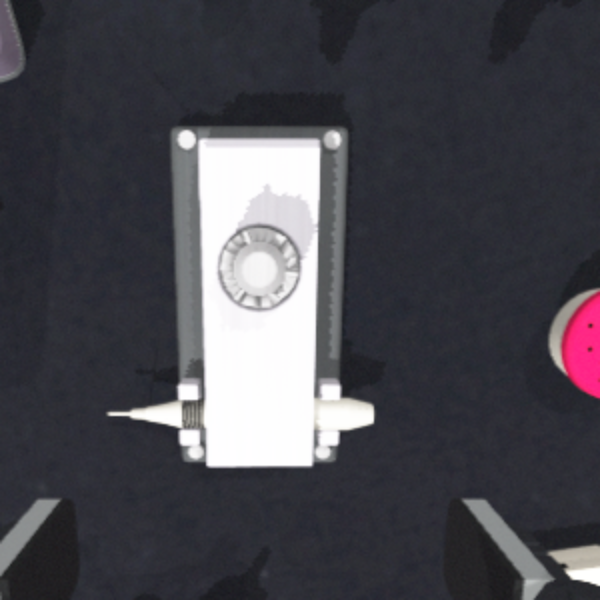

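The crop shows the strap level over the stud, tip at crop (260,268), between the heel and the rod. The strap covers the heel and bridges the handpiece. Now the nut, for a close look by numbers only, since my picture views are used up.

Request:
send_rows --motion "-1 0.1 -4.7 0.5 0; -1 0.2 -9.4 1 0; -1 0.4 -14.1 1.6 0; -1 0.5 -18.8 2.2 0; -1 0.6 -23.4 2.8 0"

```text
clock: 11.3
eef_pos: [0.5155, -0.2703, 0.2051]
tool_rot: [0.162, 0.987, 0.001, -0.002]
ft_force: [1.3, -0.0, 0.3]
grip_width: 0.0854
grasp_force: 0.0
```

Request:
send_rows --motion "-1 0.1 -4.7 0.5 0; -1 0.2 -9.3 1 0; -1 0.2 -9.3 1 0; -1 0.2 -9.3 1 0"

```text
clock: 11.7
eef_pos: [0.4841, -0.3571, 0.1951]
tool_rot: [0.164, 0.987, 0.001, -0.002]
ft_force: [-0.2, 0.2, -0.8]
grip_width: 0.0851
grasp_force: 0.0
```

```bash
cat > nut.py <<'E'
from h import *
np.set_printoptions(precision=4,suppress=True)
im,M=snap('wrist','pics/n1.png')
bs=boxes_of('wrist','nut'); print([(np.round(e['rect']),round(e['conf'],2)) for e in bs])
hsv=cv2.cvtColor(im,cv2.COLOR_RGB2HSV)
m=((hsv[:,:,1]<60)&(hsv[:,:,2]>90)).astype(np.uint8)
cs,h=cv2.findContours(m,cv2.RETR_EXTERNAL,cv2.CHAIN_APPROX_NONE)
for b in bs:
    u,v,w,hh=b['rect']
    for c in cs:
        x,y,a,d=cv2.boundingRect(c)
        if cv2.contourArea(c)>800 and abs(x+a/2-u)<w/2 and abs(y+d/2-v)<hh/2:
            print('blob',(x,y,a,d),cv2.contourArea(c),'grey',im[int(y):y+d,int(x):x+a].reshape(-1,3).mean(0))
    print('box centre z.02',atz(M,u,v,.02))
# silhouette fit: flange circle (z0..8, r37) + hexagon prism, unknown x,y
from scipy.optimize import minimize
def sil(p,shape):
    k=np.zeros(shape,np.uint8); t=np.linspace(0,2*np.pi,60)
    fl=np.array([proj(M,[p[0]+.037*np.cos(a),p[1]+.037*np.sin(a),z]) for a in t for z in (0,.008)])
    hx=np.array([proj(M,[p[0]+.0312*np.cos(a),p[1]+.0312*np.sin(a),z]) for a in p[2]+np.pi/6+np.arange(6)*np.pi/3 for z in (.008,.042)])
    for q in (fl,hx): cv2.fillConvexPoly(k,cv2.convexHull((q*16).astype(np.int32)),1,cv2.LINE_8,4)
    return k
# the steel one: nearest to estimate
e0=np.array([.440,-.342]); u,v=proj(M,[*e0,.02]); c=min((c for c in cs if cv2.contourArea(c)>800),key=lambda c:abs(np.mean(c.reshape(-1,2),0)-[u,v]).sum())
k=np.zeros(m.shape,np.uint8); cv2.drawContours(k,[c],-1,1,-1)
best=None
for a in np.arange(0,np.pi/3,.1):
    r=minimize(lambda p:float((sil(p,m.shape)!=k).sum()),[*e0,a],method='Nelder-Mead',options=dict(initial_simplex=[[e0[0],e0[1],a],[e0[0]+.01,e0[1],a],[e0[0],e0[1]+.01,a],[e0[0],e0[1],a+.15]],maxiter=60))
    if best is None or r.fun<best.fun: best=r
    
print('fit',best.x,best.fun,k.sum(),'obs',proj(M,[*e0,.02]))
o,d=ray(M,280,134)
goto([*best.x[:2],.1],np.pi-.327)
E
python3 nut.py
```

```text
[(array([282., 140.,  69.,  71.]), 0.84), (array([408., 141.,  85.,  73.]), 0.84)]
blob (62, 0, 498, 346) 96578.0 grey [ 97.7445  99.5945 100.9906]
box centre z.02 [ 0.4372 -0.3398  0.02  ]
box centre z.02 [ 0.4798 -0.2182  0.02  ]
fit [ 0.4385 -0.342   0.3922] 94873.0 98835 obs [280.7708 143.3151]
now [ 0.4855 -0.3557  0.1962] yaw 2.816 j [-0.63  0.46  0.23  1.34  0.   -0.31] t 11.8
shift cm [ 4.87 -0.22  9.63] twist 0.002 rows 2.1587374453833914
```

```bash
cat > nutfit.py <<'E'
from h import *
from scipy.optimize import minimize
np.set_printoptions(precision=4,suppress=True)
def fit(fn,M,e0,z0=0,half=55):
    im=cv2.imread(fn); u,v=map(int,proj(M,[*e0,z0+.02])); x0,y0=max(u-half,0),max(v-half,0)
    g=cv2.cvtColor(im,6)[y0:v+half,x0:u+half]; th,b=cv2.threshold(g,0,1,cv2.THRESH_OTSU)
    cs,_=cv2.findContours(b,0,1); c=max(cs,key=cv2.contourArea); k=np.zeros_like(b); cv2.drawContours(k,[c],-1,1,-1)
    def hexp(p,z,r=.0312): return np.array([proj(M,[p[0]+r*np.cos(a),p[1]+r*np.sin(a),z]) for a in p[2]+np.pi/6+np.arange(6)*np.pi/3])-[x0,y0]
    def sil(p):
        t=np.linspace(0,2*np.pi,60); q=np.zeros_like(k)
        fl=np.array([proj(M,[p[0]+.037*np.cos(a),p[1]+.037*np.sin(a),z0+z]) for a in t for z in (0,.008)])-[x0,y0]
        for s in (fl,np.vstack([hexp(p,z0+.008),hexp(p,z0+.042)])): cv2.fillConvexPoly(q,cv2.convexHull((s*16).astype(np.int32)),1,8,4)
        return float((q!=k).sum())
    G=cv2.GaussianBlur(g,(3,3),0).astype(np.float32); G=np.hypot(cv2.Sobel(G,5,1,0),cv2.Sobel(G,5,0,1))
    def edge(p):
        h=hexp(p,z0+.042); P=np.vstack([h[i]+(h[(i+1)%6]-h[i])*np.linspace(0,1,15)[:,None] for i in range(6)]).astype(np.float32)
        return float(cv2.remap(G,P[:,0].reshape(-1,1),P[:,1].reshape(-1,1),1).mean())
    sx=lambda a:[[*e0,a],[e0[0]+.008,e0[1],a],[e0[0],e0[1]+.008,a],[e0[0],e0[1],a+.2]]
    r=min((minimize(sil,[*e0,a],method='Nelder-Mead',options=dict(initial_simplex=sx(a))) for a in (0,.25,.5,.75)),key=lambda r:r.fun)
    A=np.arange(0,np.pi/3,.03); B=[max((edge([r.x[0]+i,r.x[1]+j,a]),i,j) for i in (-.002,0,.002) for j in (-.002,0,.002)) for a in A]
    print('otsu',th,'area',k.sum(),'fit',r.x,'miss',r.fun); 
    o=np.argsort([-b[0] for b in B])[:4]; print('hex edge angle',[(round(A[i],2),np.round(B[i],3)) for i in o], 'median',np.median([b[0] for b in B])); return r.x
E
python3 - <<'E'
from nutfit import *
M=model('wrist'); fit('pics/n1.png',M,[.440,-.341])
T=model('top'); fit('pics/top0.png',T,[.440,-.341],half=20)
E
```

```text
otsu 162.0 area 3879 fit [ 0.4407 -0.3402  0.0092] miss 104.0
hex edge angle [(np.float64(0.06), array([118.917,   0.002,  -0.002])), (np.float64(1.02), array([118.864,   0.002,  -0.002])), (np.float64(0.03), array([118.198,   0.002,  -0.002])), (np.float64(0.0), array([117.709,   0.002,  -0.002]))] median 108.43367004394531
otsu 92.0 area 564 fit [ 0.4398 -0.343   0.8884] miss 19.0
hex edge angle [(np.float64(0.51), array([175.644,   0.002,  -0.002])), (np.float64(0.54), array([175.307,   0.002,  -0.002])), (np.float64(0.48), array([175.181,   0.002,  -0.002])), (np.float64(0.45), array([175.053,   0.002,  -0.002]))] median 171.70452880859375
```

Request:
send_rows --motion "-1 1 0 1.5 -0.15; -1 2 0 3 -0.3; -1 3 0 4.5 -0.45; -1 4 0 6 -0.6; -1 4.7 0 7.6 -0.75"

```text
clock: 12.3
eef_pos: [0.4416, -0.3397, 0.1209]
tool_rot: [-0.215, 0.977, 0.0, 0.0]
ft_force: [-0.7, -1.0, -0.7]
grip_width: 0.0855
grasp_force: 0.0
```

Request:
send_rows --motion "-1 0 0 0 -0.12; -1 0 0 0 -0.12; -1 0 0 0 -0.12; -1 0 0 0 -0.12"

```text
clock: 12.7
eef_pos: [0.4421, -0.3413, 0.1219]
tool_rot: [-0.269, 0.963, -0.0, 0.0]
ft_force: [0.4, 0.4, 0.0]
grip_width: 0.0854
grasp_force: 0.0
```

```bash
python3 - <<'E'
from nutfit import *
im,M=snap('wrist','pics/n2.png'); x=fit('pics/n2.png',M,[.440,-.341],half=48)
goto([x[0],x[1],.012],3.685)
E
```

```text
otsu 166.0 area 5941 fit [ 0.4385 -0.3414 -0.0529] miss 169.0
hex edge angle [(np.float64(0.99), array([229.434,   0.   ,   0.   ])), (np.float64(1.02), array([229.355,   0.   ,   0.   ])), (np.float64(0.0), array([214.06,   0.  ,   0.  ])), (np.float64(0.96), array([211.982,   0.   ,   0.   ]))] median 138.38577270507812
now [ 0.442  -0.3415  0.1218] yaw -2.598 j [-0.66  0.42 -0.03  1.12  0.   -1.2 ] t 12.75
shift cm [ 0.3   0.2  10.98] twist 0.0 rows 2.197473102154654
```

Request:
send_rows --motion "-1 0.25 0.15 3 0.065; -1 0.25 0.15 6 0.065; -1 0.25 0.15 9 0.065; -1 0.25 0.15 10.5 0.065; -1 0.25 0.15 10.9 0.065"

```text
clock: 13.25
eef_pos: [0.4372, -0.3407, 0.0103]
tool_rot: [-0.237, 0.972, 0.002, -0.001]
ft_force: [0.1, -0.5, 0.5]
grip_width: 0.0854
grasp_force: 0.0
```

Request:
send_rows --motion "-0.2 0 0 0 0; 0 0 0 0 0; 1 0 0 0 0; 1 0 0 0 0; 1 0 0 0 0"

```text
clock: 13.75
eef_pos: [0.4395, -0.3426, 0.0139]
tool_rot: [-0.237, 0.971, -0.001, 0.001]
ft_force: [0.2, 0.3, 5.6]
grip_width: 0.0531
grasp_force: 65.9
```

Request:
send_rows --motion "1 0 0 -1.5 0; 1 0 0 -4.5 0; 1 0 0 -8.5 0; 1 0 0 -12 0; 1 0 0 -14 0"

```text
clock: 14.25
eef_pos: [0.439, -0.3423, 0.1552]
tool_rot: [-0.237, 0.971, -0.001, 0.001]
ft_force: [1.2, -0.8, -3.3]
grip_width: 0.053
grasp_force: 65.0
```

Request:
send_rows --motion "1 -2.5 1.8 0 0; 1 -6 4.2 0 0; 1 -10 7 0 0; 1 -14 9.8 0 0; 1 -18 12.6 0 0"

```text
clock: 14.75
eef_pos: [0.5398, -0.1452, 0.1518]
tool_rot: [-0.237, 0.972, 0.0, -0.001]
ft_force: [0.5, -0.5, -2.1]
grip_width: 0.0532
grasp_force: 65.0
```

Request:
send_rows --motion "1 -4 2.8 0 0; 1 -7.5 5.4 0 0; 1 -10.5 7.5 0 0; 1 -12.7 9.1 0 0; 1 -13.5 9.7 0 0"

```text
clock: 15.25
eef_pos: [0.6154, 0.0044, 0.1513]
tool_rot: [-0.239, 0.971, 0.0, -0.001]
ft_force: [-0.7, -0.2, -2.9]
grip_width: 0.0529
grasp_force: 64.9
```

Request:
send_rows --motion "1 0 0 0 0; 1 0 0 0 0; 1 0 0 0 0"

```text
clock: 15.55
eef_pos: [0.6143, -0.0001, 0.1521]
tool_rot: [-0.236, 0.972, -0.0, -0.001]
ft_force: [0.7, -1.0, -3.5]
grip_width: 0.0533
grasp_force: 64.9
```

```bash
cat > studfit.py <<'E'
from nutfit import *
def stud(fn,M,e0,rng=.008,circ=((.095,.008),(.085,.019))):
    g=cv2.GaussianBlur(cv2.cvtColor(cv2.imread(fn),6),(3,3),0).astype(np.float32); G=np.minimum(np.hypot(cv2.Sobel(g,5,1,0),cv2.Sobel(g,5,0,1)),150)
    t=np.linspace(0,2*np.pi,48,endpoint=False)
    def s(x,y,cc):
        P=np.array([proj(M,[x+r*np.cos(a),y+r*np.sin(a),z]) for z,r in cc for a in t]).astype(np.float32)
        return float(cv2.remap(G,P[:,0].reshape(-1,1),P[:,1].reshape(-1,1),1).mean())
    q=np.arange(-rng,rng+1e-6,.001)
    for cc in (circ,circ[:1],circ[1:]):
        L=sorted([(s(e0[0]+i,e0[1]+j,cc),e0[0]+i,e0[1]+j) for i in q for j in q])[::-1]; print('stud',cc,np.round(L[:3],4).tolist())
E
python3 - <<'E'
from studfit import *
im,M=snap('wrist','pics/s1.png'); o=bot.get_obs(); print(o['eef_pos'],o['grip_width'],o['ft_force'])
H=np.array([np.array(vision.camera_model('wrist')['hand_eye'])[:3,3] for _ in range(10)]);print(H.mean(0),H.std(0))
stud('pics/s1.png',M,[.549,-.0325])
Rm=R.from_quat(o['tool_rot']).as_matrix()
p=o['eef_pos']
x=fit('pics/s1.png',M,p[:2],z0=p[2]-.013,half=75); print('nut in tool',Rm.T@(np.array([*x[:2],p[2]])-p))
goto([.549,-.0325,.15],3.62)
E
```

```text
[ 0.6144 -0.0001  0.1523] 0.05326735708039422 [-0.6608  0.5791 -2.7221]
[ 0.0671  0.0011 -0.1426] [0. 0. 0.]
stud ((0.095, 0.008), (0.085, 0.019)) [[110.4858, 0.549, -0.0335], [100.8865, 0.549, -0.0325], [100.3749, 0.549, -0.0345]]
stud ((0.095, 0.008),) [[112.3424, 0.549, -0.0335], [95.4085, 0.557, -0.0245], [90.6101, 0.556, -0.0245]]
stud ((0.085, 0.019),) [[119.0724, 0.551, -0.0345], [118.9904, 0.55, -0.0345], [116.0672, 0.549, -0.0345]]
otsu 111.0 area 12374 fit [0.6343 0.0112 1.0058] miss 1794.0
hex edge angle [(np.float64(0.99), array([42.037, -0.002, -0.002])), (np.float64(0.93), array([39.887,  0.   ,  0.   ])), (np.float64(0.03), array([39.526,  0.   ,  0.   ])), (np.float64(0.87), array([38.786,  0.002,  0.   ]))] median 30.55278778076172
nut in tool [-0.0228  0.0009 -0.    ]
now [ 0.6144 -0.0001  0.1523] yaw -2.665 j [-0.    0.51  0.19  1.25 -0.   -0.48] t 15.6
shift cm [7.3  0.13 0.23] twist -0.001 rows 1.4607677609873835
```

```bash
python3 - <<'E'
from studfit import *
m=vision.camera_model('wrist'); M=(306.,m['cx'],m['cy'],np.array(m['hand_eye'])); print(M[3][:3,3])
g=cv2.GaussianBlur(cv2.cvtColor(cv2.imread('pics/s1.png'),6),(3,3),0).astype(np.float32); G=np.minimum(np.hypot(cv2.Sobel(g,5,1,0),cv2.Sobel(g,5,0,1)),150)
sc=lambda P:float(cv2.remap(G,P[:,0].astype(np.float32).reshape(-1,1),P[:,1].astype(np.float32).reshape(-1,1),1).mean())
t=np.linspace(0,1,25)[:,None]; V=np.array([[.0156,-.027],[.0312,0],[.0156,.027]])
E=np.vstack([V[0]+(V[1]-V[0])*t,V[1]+(V[2]-V[1])*t]); a=np.linspace(-.9,.9,40); F=.037*np.stack([np.cos(a),np.sin(a)],1)
for name,S,z in (('hex',E,.013-.042),('flange top',F,.005),('flange bot',F,.013)):
    L=[]
    for dz in (-.003,0,.003):
        for dx in np.arange(-.008,.0081,.001):
            for dy in (-.001,0,.001): L.append((sc(np.array([proj(M,[s[0]+dx,s[1]+dy,z+dz]) for s in S])),dz,dx,dy))
    L.sort(reverse=True); print(name,np.round(L[:5],4).tolist())
E
```

```text
[ 0.0671  0.0011 -0.1426]
hex [[128.1318, 0.003, -0.008, 0.001], [126.5065, 0.0, -0.007, 0.001], [121.8747, -0.003, -0.006, 0.001], [121.051, 0.0, 0.0, 0.001], [120.9766, 0.003, -0.001, 0.001]]
flange top [[136.8258, -0.003, 0.0, 0.001], [136.593, -0.003, 0.001, 0.001], [135.7693, 0.003, -0.001, 0.001], [135.2628, 0.003, 0.0, 0.001], [133.8197, 0.0, 0.0, 0.001]]
flange bot [[140.1849, 0.0, -0.002, 0.001], [139.358, -0.003, 0.0, 0.001], [138.4979, 0.0, -0.001, 0.0], [133.9842, 0.003, -0.001, 0.001], [133.7567, 0.003, -0.002, 0.001]]
```

Request:
send_rows --motion "1 2.5 0 0 0; 1 5 0 0 0; 1 7.4 0 0 0; 1 7.4 0 0.5 0; 1 7.4 0 1 0"

```text
clock: 16.1
eef_pos: [0.5494, -0.0338, 0.1428]
tool_rot: [-0.236, 0.972, -0.0, 0.001]
ft_force: [0.3, 0.4, -2.8]
grip_width: 0.0531
grasp_force: 64.9
```

Request:
send_rows --motion "1 0 0 1.5 0; 1 0 0 3 0; 1 0 0 4 0; 1 0 0 4.5 0; 1 0 0 4.5 0"

```text
clock: 16.6
eef_pos: [0.5491, -0.0326, 0.0964]
tool_rot: [-0.237, 0.971, 0.0, -0.001]
ft_force: [-0.8, 0.0, -2.3]
grip_width: 0.053
grasp_force: 64.9
```

```bash
python3 - <<'E'
from h import *
goto([.549,-.0335,.096],3.62); o=bot.get_obs(); print(o['ft_force'],o['grip_width'])
E
```

```text
now [ 0.5491 -0.0326  0.0964] yaw -2.662 j [-0.06  0.43 -0.09  1.05  0.   -0.54] t 16.6
shift cm [ 0.05 -0.07  0.04] twist 0.001 rows 0.019051397570248214
[-0.77792211  0.01193953 -2.34971025] 0.05296061412618135
```

Request:
send_rows --motion "-0.3 0 0 0 0; -0.3 0 0 0 0; -0.3 0 0 0 0; -0.3 0 0 0.5 0; -0.3 0 0 1.2 0"

```text
clock: 17.1
eef_pos: [0.55, -0.0328, 0.0857]
tool_rot: [-0.237, 0.971, -0.0, 0.001]
ft_force: [-0.7, -0.1, 0.3]
grip_width: 0.055
grasp_force: 0.0
```

Request:
send_rows --motion "-0.3 0 0 0.1 0; -0.3 0 0 0.1 0"

```text
clock: 17.3
eef_pos: [0.5488, -0.0327, 0.0836]
tool_rot: [-0.237, 0.971, 0.0, -0.001]
ft_force: [0.9, 1.2, -0.5]
grip_width: 0.0556
grasp_force: 0.0
```

Request:
send_rows --motion "-0.3 0 0 0 -0.06; -0.3 0 0 0 -0.12; -0.3 0 0 0 -0.18; -0.3 0 0 0 -0.24; -0.3 0 0 0 -0.24"

```text
clock: 17.8
eef_pos: [0.5494, -0.0328, 0.0843]
tool_rot: [-0.352, 0.936, 0.0, -0.0]
ft_force: [-0.6, -0.8, 1.0]
grip_width: 0.0556
grasp_force: 0.0
```

```bash
cat > chk.py <<'E'
from h import *
o=bot.get_obs(); Rm=R.from_quat(o['tool_rot']).as_matrix()
print(o['clock'],'p',np.round(o['eef_pos'],4),'yaw',round(np.arctan2(Rm[1,0],Rm[0,0])%(2*np.pi),3),'F',np.round(o['ft_force'],1),'T',np.round(o['ft_torque'],2),'tau6',round(o['tau'][5],2),'w',round(o['grip_width'],4),'g',round(o['grasp_force'],1))
E
cat > zfit.py <<'E'
from studfit import *
# nut height from wrist+side flange/hex edges
def zf(n,fn,c=(.549,-.0335)):
    im,M=snap(n,fn); g=cv2.GaussianBlur(cv2.cvtColor(im,7),(3,3),0).astype(np.float32); G=np.minimum(np.hypot(cv2.Sobel(g,5,1,0),cv2.Sobel(g,5,0,1)),150)
    W=M[3]; d=W[:2,3]-np.array(c); a0=np.arctan2(d[1],d[0]); a=a0+np.linspace(-.8,.8,40); L=[]
    for z in np.arange(.048,.084,.001):
        for e in (-.001,0,.001):
          for f in (-.001,0,.001):
            P=np.array([proj(M,[c[0]+e+.037*np.cos(t),c[1]+f+.037*np.sin(t),z+h]) for h in (0,.008) for t in a]).astype(np.float32)
            L.append((float(cv2.remap(G,P[:,0].reshape(-1,1),P[:,1].reshape(-1,1),1).mean()),z,e,f))
    L.sort(reverse=True); print(n,np.round(L[:6],3).tolist())
if __name__=='__main__':
    import sys
    zf('side',f'pics/z{sys.argv[1]}s.png'); zf('wrist',f'pics/z{sys.argv[1]}w.png')
E
python3 chk.py; python3 zfit.py 1
```

```text
17.8 p [ 0.5494 -0.0328  0.0843] yaw 3.861 F [-0.6 -0.8  1. ] T [ 0.08  0.06 -0.03] tau6 -0.27 w 0.0556 g 0.0
side [[77.294, 0.077, 0.001, 0.001], [77.109, 0.076, 0.001, 0.001], [76.991, 0.076, 0.001, 0.0], [76.84, 0.075, 0.001, -0.001], [76.625, 0.075, 0.001, 0.0], [76.093, 0.074, 0.001, -0.001]]
wrist [[134.27, 0.079, -0.001, 0.001], [133.161, 0.078, -0.001, 0.001], [132.305, 0.08, -0.001, 0.001], [128.804, 0.077, -0.001, 0.001], [126.075, 0.074, 0.0, 0.001], [124.07, 0.073, 0.0, 0.001]]
```

Request:
send_rows --motion "-0.3 0 0 0 -0.08; -0.3 0 0 0 -0.16; -0.3 0 0 0 -0.24; -0.3 0 0 0 -0.32; -0.3 0 0 0 -0.4"

```text
clock: 18.4
eef_pos: [0.5499, -0.0332, 0.0847]
tool_rot: [-0.532, 0.847, -0.001, 0.0]
ft_force: [0.7, -1.5, 2.1]
grip_width: 0.0554
grasp_force: 1.8
```

```bash
python3 chk.py; python3 zfit.py 2
```

```text
18.4 p [ 0.5499 -0.0332  0.0847] yaw 4.263 F [ 0.7 -1.5  2.1] T [-0.32 -0.05 -0.04] tau6 0.58 w 0.0554 g 1.8
side [[62.036, 0.068, 0.001, 0.001], [61.85, 0.067, 0.001, 0.0], [61.744, 0.066, 0.001, -0.001], [61.576, 0.067, -0.001, 0.001], [61.563, 0.067, 0.0, 0.001], [61.403, 0.066, 0.0, -0.001]]
wrist [[121.974, 0.071, 0.0, 0.001], [120.751, 0.07, 0.0, 0.001], [119.402, 0.069, 0.0, 0.001], [118.158, 0.068, 0.001, 0.001], [117.599, 0.072, 0.0, 0.001], [117.007, 0.067, 0.001, 0.001]]
```

Request:
send_rows --motion "-0.3 0 0 0 -0.05; -0.3 0 0 0 -0.1; -0.3 0 0 0 -0.1"

```text
clock: 18.8
eef_pos: [0.5499, -0.0328, 0.0847]
tool_rot: [-0.572, 0.821, -0.0, 0.0]
ft_force: [0.8, -0.5, 1.7]
grip_width: 0.0557
grasp_force: 0.6
```

```bash
python3 chk.py; python3 zfit.py 3;python3 chk.py
```

```text
18.8 p [ 0.5499 -0.0328  0.0847] yaw 4.359 F [ 0.8 -0.5  1.7] T [-0.09 -0.12 -0.  ] tau6 -0.22 w 0.0557 g 0.6
side [[52.696, 0.048, 0.001, 0.001], [51.886, 0.061, 0.001, 0.001], [51.764, 0.06, 0.001, 0.0], [51.598, 0.059, 0.001, -0.001], [51.464, 0.048, 0.0, 0.001], [50.103, 0.06, 0.001, 0.001]]
wrist [[121.336, 0.07, 0.0, 0.001], [119.846, 0.071, 0.0, 0.001], [119.335, 0.069, 0.0, 0.001], [117.704, 0.068, 0.0, 0.001], [117.598, 0.071, -0.001, 0.001], [116.558, 0.072, 0.0, 0.001]]
18.9 p [ 0.5499 -0.0328  0.0846] yaw 4.359 F [ 0.2 -0.5  1.1] T [-0.13 -0.21 -0.01] tau6 -0.02 w 0.0556 g 0.7
```

Request:
send_rows --motion "-0.3 0 0 0 -0.07; -0.3 0 0 0 -0.14; -0.3 0 0 0 -0.2; -0.3 0 0 0 -0.2"

```text
clock: 19.3
eef_pos: [0.55, -0.0327, 0.0847]
tool_rot: [-0.651, 0.759, -0.0, 0.001]
ft_force: [1.0, -1.1, 1.9]
grip_width: 0.0552
grasp_force: 0.8
```

```bash
python3 chk.py; python3 zfit.py 4;python3 chk.py
```

```text
19.3 p [ 0.55   -0.0327  0.0847] yaw 4.559 F [ 1.  -1.1  1.9] T [-0.01 -0.32 -0.04] tau6 -0.28 w 0.0552 g 0.8
side [[51.929, 0.048, 0.001, 0.001], [50.927, 0.048, 0.0, 0.001], [49.72, 0.048, -0.001, 0.001], [48.082, 0.06, 0.001, -0.001], [48.054, 0.061, 0.001, 0.0], [48.001, 0.048, 0.001, 0.0]]
wrist [[120.763, 0.071, 0.0, 0.001], [118.908, 0.072, 0.0, 0.001], [117.323, 0.07, 0.0, 0.001], [116.176, 0.07, -0.001, 0.001], [115.621, 0.077, -0.001, 0.0], [114.75, 0.069, 0.0, 0.001]]
19.4 p [ 0.5499 -0.0326  0.0845] yaw 4.559 F [1.6 0.3 1.3] T [-0.1  -0.4  -0.02] tau6 -0.03 w 0.0555 g 0.9
```

Request:
send_rows --motion "-0.3 0 0 0 -0.07; -0.3 0 0 0 -0.14; -0.3 0 0 0 -0.2; -0.3 0 0 0 -0.25; -0.3 0 0 0 -0.25"

```text
clock: 19.9
eef_pos: [0.5505, -0.0334, 0.0849]
tool_rot: [0.739, -0.673, 0.001, -0.001]
ft_force: [2.9, -2.0, 3.0]
grip_width: 0.0559
grasp_force: 33.2
```

```bash
python3 chk.py; python3 zfit.py 5;python3 chk.py
```

```text
19.9 p [ 0.5505 -0.0334  0.0849] yaw 4.805 F [ 2.9 -2.   3. ] T [-0.34 -0.53 -1.48] tau6 -1.61 w 0.0559 g 33.2
side [[51.368, 0.048, 0.001, 0.001], [51.165, 0.063, 0.001, 0.001], [51.102, 0.062, 0.001, 0.0], [51.069, 0.061, 0.001, -0.001], [50.784, 0.062, 0.001, 0.001], [50.675, 0.048, 0.0, 0.001]]
wrist [[132.065, 0.064, 0.0, 0.001], [131.311, 0.065, 0.0, 0.001], [130.159, 0.07, 0.0, 0.0], [129.547, 0.071, 0.0, 0.0], [128.613, 0.063, 0.0, 0.001], [126.594, 0.069, 0.0, 0.0]]
20.0 p [ 0.5504 -0.0334  0.0849] yaw 4.806 F [ 2.5 -1.9  5. ] T [-0.44 -0.68 -1.6 ] tau6 -1.58 w 0.0555 g 34.1
```

Torque -1.5 Nm and a drop to about 64 mm show the thread has fallen in. I ease off, wait, then run it down clockwise.

Request:
send_rows --motion "-0.3 0 0 0 0.05; -0.3 0 0 0.3 0.08; -0.3 0 0 0.5 0.08; -0.3 0 0 0.5 0.08; -0.3 0 0 0.5 0.08"

```text
clock: 20.5
eef_pos: [0.5509, -0.033, 0.0831]
tool_rot: [0.713, -0.701, 0.002, -0.001]
ft_force: [-2.9, -1.5, 20.2]
grip_width: 0.0556
grasp_force: 20.6
```

```bash
python3 chk.py; python3 zfit.py 6
```

```text
20.5 p [ 0.5509 -0.033   0.0831] yaw 4.731 F [-2.9 -1.5 20.2] T [-0.32  0.63 -0.53] tau6 -0.56 w 0.0556 g 20.6
side [[51.307, 0.048, 0.001, 0.001], [50.64, 0.048, 0.0, 0.001], [49.659, 0.048, -0.001, 0.001], [49.603, 0.062, 0.001, 0.001], [49.477, 0.061, 0.001, 0.0], [49.284, 0.06, 0.001, -0.001]]
wrist [[129.424, 0.064, 0.0, 0.001], [129.233, 0.063, 0.0, 0.001], [124.869, 0.069, 0.0, 0.0], [124.706, 0.07, 0.0, 0.0], [124.145, 0.064, 0.001, 0.001], [123.919, 0.062, 0.0, 0.001]]
```

Request:
send_rows --motion "-0.3 0 0 0 0.1; -0.3 0 0 0 0.2; -0.3 0 0 0.1 0.3; -0.3 0 0 0.2 0.4; -0.3 0 0 0.2 0.5"

```text
clock: 21.1
eef_pos: [0.5488, -0.032, 0.0767]
tool_rot: [-0.517, 0.856, 0.001, -0.0]
ft_force: [1.4, 0.1, 0.4]
grip_width: 0.0556
grasp_force: 0.9
```

```bash
python3 chk.py
```

```text
21.1 p [ 0.5488 -0.032   0.0767] yaw 4.229 F [1.4 0.1 0.4] T [-0.05 -0.43 -0.03] tau6 -0.79 w 0.0556 g 0.9
```

Request:
send_rows --motion "-0.3 0 0 0 0.1; -0.3 0 0 0.1 0.2; -0.3 0 0 0.2 0.3; -0.3 0 0 0.3 0.4; -0.3 0 0 0.3 0.5"

```text
clock: 21.6
eef_pos: [0.5485, -0.0322, 0.0734]
tool_rot: [-0.289, 0.957, 0.0, -0.001]
ft_force: [1.5, -1.7, -1.1]
grip_width: 0.0556
grasp_force: 0.8
```

```bash
python3 chk.py; python3 zfit.py 7
```

```text
21.6 p [ 0.5485 -0.0322  0.0734] yaw 3.729 F [ 1.5 -1.7 -1.1] T [-0.17 -0.32  0.01] tau6 -0.8 w 0.0556 g 0.8
side [[85.091, 0.077, 0.001, 0.001], [85.085, 0.076, 0.001, 0.001], [84.859, 0.075, 0.001, 0.0], [84.846, 0.076, 0.001, 0.0], [84.798, 0.078, 0.001, 0.001], [84.637, 0.077, 0.001, 0.0]]
wrist [[129.568, 0.066, -0.001, 0.001], [128.272, 0.067, -0.001, 0.001], [127.702, 0.065, -0.001, 0.001], [122.392, 0.064, -0.001, 0.001], [121.094, 0.06, 0.0, 0.001], [120.86, 0.061, 0.0, 0.001]]
```

Request:
send_rows --motion "-0.3 0 0 0 0.1; -0.3 0 0 0.1 0.2; -0.3 0 0 0.1 0.3; -0.3 0 0 0.1 0.4; -0.3 0 0 0.1 0.4"

```text
clock: 22.2
eef_pos: [0.5481, -0.0322, 0.0726]
tool_rot: [-0.096, 0.995, 0.001, -0.001]
ft_force: [-0.4, -0.9, 0.5]
grip_width: 0.0553
grasp_force: 0.0
```

```bash
python3 chk.py; python3 zfit.py 8
```

```text
22.2 p [ 0.5481 -0.0322  0.0726] yaw 3.334 F [-0.4 -0.9  0.5] T [0.04 0.01 0.04] tau6 0.44 w 0.0553 g 0.0
side [[83.818, 0.072, 0.001, -0.001], [83.805, 0.074, 0.001, 0.001], [83.799, 0.073, 0.001, 0.0], [83.631, 0.073, 0.001, 0.001], [83.591, 0.072, 0.001, 0.0], [83.461, 0.071, 0.001, -0.001]]
wrist [[126.308, 0.063, -0.001, 0.001], [123.746, 0.062, -0.001, 0.001], [122.717, 0.058, 0.0, 0.001], [121.52, 0.057, 0.0, 0.001], [121.107, 0.064, -0.001, 0.001], [117.611, 0.052, 0.001, 0.001]]
```

Request:
send_rows --motion "-0.3 0 0 0 0.1; -0.3 0 0 0.1 0.2; -0.3 0 0 0.1 0.3; -0.3 0 0 0.1 0.4; -0.3 0 0 0.1 0.4"

```text
clock: 22.8
eef_pos: [0.5489, -0.0325, 0.072]
tool_rot: [0.104, 0.995, 0.0, -0.001]
ft_force: [0.5, -0.8, -0.5]
grip_width: 0.0556
grasp_force: 0.0
```

```bash
python3 chk.py; python3 zfit.py 9
```

```text
22.8 p [ 0.5489 -0.0325  0.072 ] yaw 2.933 F [ 0.5 -0.8 -0.5] T [-0.03 -0.02  0.  ] tau6 0.44 w 0.0556 g 0.0
side [[71.01, 0.072, 0.001, 0.001], [70.944, 0.077, 0.001, 0.001], [70.886, 0.071, 0.001, -0.001], [70.855, 0.072, 0.001, 0.0], [70.851, 0.073, 0.001, 0.001], [70.782, 0.071, 0.001, 0.0]]
wrist [[127.494, 0.054, 0.0, 0.001], [126.988, 0.06, -0.001, 0.001], [126.58, 0.059, -0.001, 0.001], [124.382, 0.055, 0.0, 0.001], [123.562, 0.049, 0.001, 0.001], [122.357, 0.053, 0.0, 0.001]]
```

Request:
send_rows --motion "-0.3 0 0 0 0.1; -0.3 0 0 0 0.2; -0.3 0 0 0 0.3; -0.3 0 0 0 0.3"

```text
clock: 23.3
eef_pos: [0.5492, -0.0326, 0.0722]
tool_rot: [0.251, 0.968, 0.0, -0.0]
ft_force: [0.3, 0.1, 0.2]
grip_width: 0.0556
grasp_force: 0.0
```

```bash
python3 chk.py; python3 zfit.py 10
```

```text
23.3 p [ 0.5492 -0.0326  0.0722] yaw 2.633 F [0.3 0.1 0.2] T [ 0.06 -0.   -0.06] tau6 0.44 w 0.0556 g 0.0
side [[62.213, 0.048, 0.001, 0.001], [60.565, 0.048, 0.0, 0.001], [58.143, 0.048, -0.001, 0.001], [55.593, 0.048, 0.001, 0.0], [54.99, 0.049, 0.001, 0.001], [54.153, 0.048, 0.0, 0.0]]
wrist [[128.61, 0.057, -0.001, 0.001], [128.416, 0.056, -0.001, 0.001], [124.553, 0.052, 0.0, 0.001], [124.32, 0.049, 0.0, 0.0], [123.481, 0.058, -0.001, 0.001], [121.855, 0.051, 0.0, 0.001]]
```

Request:
send_rows --motion "-0.3 0 0 0 0.08; -0.3 0 0 0 0.16; -0.3 0 0 0 0.25; -0.3 0 0 0 0.25"

```text
clock: 23.8
eef_pos: [0.5494, -0.0327, 0.0723]
tool_rot: [0.37, 0.929, 0.0, -0.0]
ft_force: [0.2, 0.1, 0.5]
grip_width: 0.0555
grasp_force: 0.0
```

```bash
python3 chk.py; python3 zfit.py 11
```

```text
23.8 p [ 0.5494 -0.0327  0.0723] yaw 2.383 F [0.2 0.1 0.5] T [-0.05  0.03 -0.04] tau6 0.39 w 0.0555 g 0.0
side [[60.107, 0.048, 0.001, 0.001], [59.02, 0.048, 0.0, 0.001], [57.009, 0.048, -0.001, 0.001], [52.795, 0.048, 0.001, 0.0], [52.092, 0.049, 0.001, 0.001], [51.811, 0.048, 0.0, 0.0]]
wrist [[130.555, 0.052, -0.001, 0.0], [128.866, 0.048, 0.0, 0.0], [127.698, 0.056, -0.001, 0.001], [127.62, 0.051, -0.001, 0.0], [126.698, 0.053, -0.001, 0.0], [126.16, 0.055, -0.001, 0.001]]
```

Request:
send_rows --motion "-0.3 0 0 0 0.08; -0.3 0 0 0 0.16; -0.3 0 0 0 0.25; -0.3 0 0 0 0.25"

```text
clock: 24.3
eef_pos: [0.5494, -0.0327, 0.0723]
tool_rot: [0.483, 0.876, 0.0, 0.0]
ft_force: [0.6, 0.3, -0.1]
grip_width: 0.0556
grasp_force: 0.0
```

```bash
python3 chk.py; python3 zfit.py 12
```

```text
24.3 p [ 0.5494 -0.0327  0.0723] yaw 2.133 F [ 0.6  0.3 -0.1] T [-0.    0.07 -0.03] tau6 0.39 w 0.0556 g 0.0
side [[59.798, 0.048, 0.001, 0.001], [58.308, 0.048, 0.0, 0.001], [55.933, 0.048, -0.001, 0.001], [51.934, 0.048, 0.001, 0.0], [51.222, 0.049, 0.001, 0.001], [50.419, 0.048, 0.0, 0.0]]
wrist [[131.245, 0.051, -0.001, 0.0], [130.179, 0.052, -0.001, 0.0], [126.958, 0.05, -0.001, 0.0], [123.545, 0.056, -0.001, 0.001], [123.325, 0.048, -0.001, -0.001], [122.838, 0.053, -0.001, 0.0]]
```

Request:
send_rows --motion "-0.3 0 0 0 0.1; -0.3 0 0 0 0.2; -0.3 0 0 0 0.3; -0.3 0 0 0 0.3"

```text
clock: 24.8
eef_pos: [0.5502, -0.0328, 0.0724]
tool_rot: [0.609, 0.793, 0.0, 0.001]
ft_force: [3.0, -0.6, -1.9]
grip_width: 0.0556
grasp_force: 2.7
```

```bash
python3 chk.py; python3 zfit.py 13; cat > hexang.py <<'E'
from studfit import *
import sys
o=bot.get_obs(); im,M=snap('wrist','pics/hx%s.png'%sys.argv[1]); g=cv2.GaussianBlur(cv2.cvtColor(im,7),(3,3),0).astype(np.float32); G=np.minimum(np.hypot(cv2.Sobel(g,5,1,0),cv2.Sobel(g,5,0,1)),150)
y=np.arctan2(*(lambda m:(m[1,0],m[0,0]))(R.from_quat(o['tool_rot']).as_matrix())); t=np.linspace(0,1,20)[:,None]; L=[]
for z in (.05,.054,.058,.062):
  for a in np.arange(-.52,.53,.04):
    for e in (-.001,0,.001):
      for f in (-.001,0,.001):
        v=[np.array([.549+e+.0312*np.cos(y+a+k*np.pi/3),-.0335+f+.0312*np.sin(y+a+k*np.pi/3)]) for k in (-1,0,1)]
        P=np.vstack([v[i]+(v[i+1]-v[i])*t for i in (0,1)]); P=np.array([proj(M,[*p,z+.042]) for p in P]).astype(np.float32)
        L.append((float(cv2.remap(G,P[:,0].reshape(-1,1),P[:,1].reshape(-1,1),1).mean()),z,a,e,f))
L.sort(reverse=True); print(np.round(L[:8],3).tolist())
E
python3 hexang.py 1
```

```text
24.8 p [ 0.5502 -0.0328  0.0724] yaw 1.833 F [ 3.  -0.6 -1.9] T [-0.12 -0.5  -0.06] tau6 0.37 w 0.0556 g 2.7
side [[58.278, 0.048, 0.001, 0.001], [56.067, 0.048, 0.0, 0.001], [53.143, 0.048, -0.001, 0.001], [51.732, 0.048, 0.001, 0.0], [51.224, 0.049, 0.001, 0.001], [49.481, 0.048, 0.0, 0.0]]
wrist [[133.034, 0.056, -0.001, 0.0], [132.65, 0.055, -0.001, 0.0], [131.145, 0.061, -0.001, 0.001], [129.893, 0.05, -0.001, -0.001], [129.573, 0.048, 0.0, -0.001], [128.703, 0.049, 0.0, -0.001]]
[[136.78, 0.05, 0.08, 0.0, -0.001], [132.396, 0.054, 0.08, -0.001, 0.0], [127.878, 0.05, 0.08, -0.001, -0.001], [124.981, 0.05, 0.04, -0.001, -0.001], [122.662, 0.054, 0.04, -0.001, 0.0], [122.593, 0.058, 0.08, -0.001, 0.001], [121.709, 0.05, 0.12, 0.0, -0.001], [119.592, 0.05, 0.04, 0.0, -0.001]]
```

Request:
send_rows --motion "-0.3 0 0 0 0.05; -0.3 0 0 0 0.1; -0.3 0 0 0 0.15; -0.3 0 0 0 0.15"

```text
clock: 25.35
eef_pos: [0.5502, -0.032, 0.0724]
tool_rot: [0.666, 0.746, 0.001, 0.0]
ft_force: [4.4, 2.5, -2.9]
grip_width: 0.0552
grasp_force: 12.1
```

```bash
python3 chk.py; python3 hexang.py 2
```

```text
25.35 p [ 0.5502 -0.032   0.0724] yaw 1.684 F [ 4.4  2.5 -2.9] T [ 0.48 -0.72  0.33] tau6 0.47 w 0.0552 g 12.1
[[121.888, 0.054, 0.12, 0.0, 0.001], [121.064, 0.05, 0.08, -0.001, -0.001], [119.916, 0.05, 0.12, -0.001, -0.001], [114.959, 0.054, 0.08, 0.0, 0.001], [113.251, 0.054, 0.08, -0.001, 0.001], [112.289, 0.05, 0.08, 0.0, -0.001], [109.867, 0.054, 0.12, -0.001, 0.001], [108.623, 0.054, 0.12, -0.001, 0.0]]
```

Request:
send_rows --motion "-0.3 0 0 0 0.04; -0.3 0 0 0 0.08; -0.3 0 0 0 0.12; -0.3 0 0 0 0.12"

```text
clock: 25.8
eef_pos: [0.5503, -0.0311, 0.0725]
tool_rot: [0.709, 0.706, 0.002, -0.0]
ft_force: [4.9, 4.1, -3.1]
grip_width: 0.0557
grasp_force: 39.2
```

```bash
python3 chk.py; python3 hexang.py 3
```

```text
25.8 p [ 0.5503 -0.0311  0.0725] yaw 1.567 F [ 4.9  4.1 -3.1] T [ 0.85 -0.71  1.15] tau6 1.31 w 0.0557 g 39.2
[[131.732, 0.05, 0.12, -0.001, -0.001], [129.647, 0.05, 0.16, 0.0, -0.001], [128.553, 0.05, 0.16, -0.001, -0.001], [128.101, 0.054, 0.16, 0.0, 0.0], [123.156, 0.054, 0.12, -0.001, 0.0], [117.462, 0.054, 0.16, -0.001, 0.0], [116.875, 0.054, 0.12, 0.0, 0.0], [115.305, 0.05, 0.12, 0.0, -0.001]]
```

Request:
send_rows --motion "-0.3 0 0 0 -0.06; -0.35 0 0 0 -0.12; -0.6 0 0 0 -0.12; -1 0 0 0 -0.12; -1 0 0 0 -0.12"

```text
clock: 26.35
eef_pos: [0.5489, -0.0329, 0.0723]
tool_rot: [0.667, 0.745, -0.0, -0.0]
ft_force: [0.3, -0.1, 0.3]
grip_width: 0.0854
grasp_force: 0.0
```

Request:
send_rows --motion "-1 0 0 -1 0; -1 0 0 -4 0; -1 -1 0 -8 0; -1 -3 0 -12 0; -1 -6 0 -15 0"

```text
clock: 26.85
eef_pos: [0.5566, -0.092, 0.2262]
tool_rot: [0.666, 0.746, 0.001, 0.001]
ft_force: [1.1, -0.4, 0.3]
grip_width: 0.0854
grasp_force: 0.0
```

Request:
send_rows --motion "-1 0 0 0 0; -1 0 0 0 0; -1 0 0 0 0; -1 0 0 0 0"

```text
clock: 27.25
eef_pos: [0.5549, -0.0915, 0.2208]
tool_rot: [0.667, 0.745, -0.001, -0.002]
ft_force: [-0.8, -0.1, 0.4]
grip_width: 0.0852
grasp_force: 0.0
```

```bash
python3 chk.py; python3 - <<'E'
from nutfit import *
im,M=snap('wrist','pics/f1.png'); 
for z0 in (.050,.054,.058,.062): print(z0); fit('pics/f1.png',M,[.549,-.0335],z0=z0,half=75)
g=(im.min(2)>150).astype(np.uint8); cs,_=cv2.findContours(g,0,1)
u,v=proj(M,[.549,-.0335,.054]); print(u,v)
for c in cs:
    if cv2.contourArea(c)>2000: 
        P=np.array([atz(M,*map(float,k),.054)[:2] for k in cv2.approxPolyDP(c,6,True).reshape(-1,2)]); print(cv2.contourArea(c),cv2.boundingRect(c)); print(P)
E
```

```text
27.25 p [ 0.5549 -0.0915  0.2208] yaw 1.682 F [-0.8 -0.1  0.4] T [-0.01  0.05 -0.06] tau6 0.0 w 0.0852 g 0.0
0.05
otsu 150.0 area 9780 fit [ 0.5487 -0.0339 -0.0649] miss 5028.0
hex edge angle [(np.float64(0.45), array([72.334, -0.002, -0.002])), (np.float64(0.39), array([70.98 ,  0.   , -0.002])), (np.float64(0.15), array([70.624,  0.   ,  0.   ])), (np.float64(0.18), array([70.601,  0.   ,  0.   ]))] median 66.5010986328125
0.054
otsu 150.0 area 9780 fit [ 0.5483 -0.0334  0.0876] miss 5002.0
hex edge angle [(np.float64(0.39), array([72.792,  0.002, -0.002])), (np.float64(0.45), array([72.449, -0.002, -0.002])), (np.float64(0.99), array([72.198, -0.002, -0.002])), (np.float64(0.24), array([71.317,  0.002,  0.   ]))] median 67.98668670654297
0.058
otsu 150.0 area 9780 fit [ 0.5469 -0.0333  0.1135] miss 4972.0
hex edge angle [(np.float64(0.96), array([89.407, -0.002, -0.002])), (np.float64(0.93), array([89.319, -0.002, -0.002])), (np.float64(0.9), array([86.957, -0.002, -0.002])), (np.float64(0.48), array([84.136, -0.002, -0.002]))] median 76.2889175415039
0.062
otsu 150.0 area 9780 fit [ 0.5473 -0.033   0.0903] miss 4956.0
hex edge angle [(np.float64(0.96), array([86.229, -0.002, -0.002])), (np.float64(0.93), array([83.877, -0.002, -0.002])), (np.float64(0.99), array([83.619, -0.002, -0.002])), (np.float64(0.48), array([82.254, -0.002, -0.002]))] median 76.79119110107422
283.6779482422718 129.33479265708095
12654.5 (209, 72, 190, 164)
[[ 0.5005  0.0138]
 [ 0.4784 -0.0516]
 [ 0.4849 -0.0431]
 [ 0.5392 -0.0699]
 [ 0.5604 -0.0686]
 [ 0.637  -0.0948]
 [ 0.6184 -0.1034]
 [ 0.5969 -0.0864]
 [ 0.6051 -0.0994]
 [ 0.5992 -0.1392]
 [ 0.6194 -0.1033]
 [ 0.6459 -0.097 ]
 [ 0.6641 -0.043 ]
 [ 0.644  -0.0333]
 [ 0.6633 -0.0342]
 [ 0.6494 -0.0202]
 [ 0.6502 -0.0003]
 [ 0.6213 -0.0129]
 [ 0.6239 -0.0278]
 [ 0.5596  0.0025]]
2159.0 (516, 0, 44, 82)
[[0.7673 0.1026]
 [0.7579 0.0464]
 [0.8017 0.0389]
 [0.7787 0.1038]]
```

```bash
cat > hz.py <<'E'
from studfit import *
import sys
def load(n,fn,take):
    if take: im,M=snap(n,fn); im=im[:,:,::-1].copy()
    else: im=cv2.imread(fn); M=model(n)
    g=cv2.GaussianBlur(cv2.cvtColor(im,6),(3,3),0).astype(np.float32); return np.minimum(np.hypot(cv2.Sobel(g,5,1,0),cv2.Sobel(g,5,0,1)),150),M
t=np.linspace(0,1,12)[:,None]
def score(G,M,x,y,z,a):
    v=[np.array([x+.0312*np.cos(a+k*np.pi/3),y+.0312*np.sin(a+k*np.pi/3)]) for k in range(7)]
    P=np.array([proj(M,[*p,z+.042]) for p in np.vstack([v[i]+(v[i+1]-v[i])*t for i in range(6)])]).astype(np.float32)
    return float(cv2.remap(G,P[:,0].reshape(-1,1),P[:,1].reshape(-1,1),1).mean())
for n in ('side','wrist'):
    G,M=load(n,'pics/e_%s.png'%n,True); L=[]
    for z in np.arange(.044,.074,.002):
        best=max((score(G,M,.549+e,-.0335+f,z,a),round(a,2),e,f) for a in np.arange(0,1.04,.05) for e in (-.002,0,.002) for f in (-.002,0,.002)); L.append((round(z,3),*np.round(best,3).tolist()))
    print(n); [print(l) for l in L]
E
python3 hz.py
```

```text
side
(np.float64(0.044), 100.004, 0.7, 0.002, -0.002)
(np.float64(0.046), 106.499, 0.7, 0.002, -0.002)
(np.float64(0.048), 117.315, 0.65, 0.002, -0.002)
(np.float64(0.05), 129.479, 0.65, 0.002, -0.002)
(np.float64(0.052), 138.663, 0.7, 0.002, -0.002)
(np.float64(0.054), 139.792, 0.7, 0.002, 0.0)
(np.float64(0.056), 140.392, 0.7, 0.002, 0.002)
(np.float64(0.058), 132.958, 0.75, 0.002, 0.002)
(np.float64(0.06), 124.662, 0.55, 0.002, 0.002)
(np.float64(0.062), 110.252, 0.55, 0.002, 0.002)
(np.float64(0.064), 88.816, 0.0, 0.002, 0.002)
(np.float64(0.066), 76.392, 0.0, 0.002, 0.002)
(np.float64(0.068), 74.626, 0.45, 0.002, -0.002)
(np.float64(0.07), 74.649, 0.45, 0.002, 0.0)
(np.float64(0.072), 74.528, 0.45, 0.002, 0.002)
wrist
(np.float64(0.044), 60.983, 0.7, 0.0, 0.0)
(np.float64(0.046), 63.047, 0.7, 0.0, 0.0)
(np.float64(0.048), 64.741, 0.7, 0.0, 0.0)
(np.float64(0.05), 66.456, 0.7, 0.0, 0.0)
(np.float64(0.052), 67.001, 0.7, 0.0, 0.0)
(np.float64(0.054), 66.884, 0.7, 0.0, 0.0)
(np.float64(0.056), 65.911, 0.7, 0.0, 0.0)
(np.float64(0.058), 63.983, 0.7, 0.0, 0.0)
(np.float64(0.06), 63.918, 0.95, 0.002, -0.002)
(np.float64(0.062), 66.462, 0.9, 0.002, -0.002)
(np.float64(0.064), 68.033, 0.9, 0.002, -0.002)
(np.float64(0.066), 68.648, 0.75, 0.002, -0.002)
(np.float64(0.068), 70.423, 0.75, 0.002, -0.002)
(np.float64(0.07), 70.692, 0.75, 0.002, -0.002)
(np.float64(0.072), 69.4, 0.75, 0.002, -0.002)
```

Both views put the nut's underside at about 54 mm. The torque stop was firm and the strap outline is where it should be, so I hand in.

```bash
python3 -c "
from h import *
print(workorder.job_done())"
```

```text
the job is handed in; nothing more can be done
None
```

The job is handed in, with no verdict shown. The strap lies over the stud from heel block to handpiece, and the nut dropped into its thread and ran down to a firm torque stop. Its underside reads about 54 mm in the side and wrist views, good to about 2 mm, though it took roughly 170° of turning instead of the expected 80–150°. The arm is clear, and I did not re-measure the bystanders.

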